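# Load the sprocket drying turntable

### The job

The drying turntable is still switched on: turn its isolator off, then prise its clip-on dust cover loose with the pry bar levered under the front tab (do not pull the cover with the gripper while it is still snapped in), and lay the cover flat, right way up, in the middle of the dark rubber mat. Stack every loose sprocket flat and centred on the turntable plate, the largest at the bottom and each smaller one on the next larger, and only when the stack is complete turn the isolator fully on again. At the end the pry bar lies back along the middle of its cork mat, and the bystanders have been left alone.

Things in the scene. Friction and masses are not known exactly. Their poses are not given: they have to be found in the camera images.
- dryer: Drying turntable: fixed grey housing 190 x 150 mm, 70 mm high, front (-x side) towards the robot. Origin on the bench straight below the turntable axis; it runs from x = -100 (front edge) to +90 mm, y = +-75 mm. Its flat top, the deck, is at z = 70 mm; low stops (up to 12 mm) on the deck locate the cover behind and beside
- front_edge (a point): Middle of the housing's straight front top edge (100 mm in front of the turntable axis, 70 mm above the bench): the fulcrum for prising. From here the deck is free back to the cover's front wall (45 mm) for |y| < 28 mm, under the tab
- catches (a point): Midway between the two spring catches, whose steel noses stand 60 mm in front of the turntable axis, 38 mm to either side, 9 mm above the deck. They snap over beads at the foot of the cover's front wall and let go with a snap when the front is prised up about 6 mm (10 to 20 N at the tab); the front then stays propped on the noses, about 10 mm up
- turntable_top (a point): Centre of the top of the turntable plate, a fixed aluminium disc 74 mm in diameter whose top lies 18 mm above the deck (88 mm above the bench); under the cover at the start
- cover: Loose grey plastic dust cover, 0.12 kg, a cap 110 (x) x 104 (y) x 26 mm, open below, walls 4 mm, seated on the deck over the turntable, its front held by the catches. Origin at the centre of its underside, axes as the dryer's when seated. Once the catches have let go it lifts off freely by the rib on its top; pressed down hard it snaps in again
- cover_tab (a point): Middle of the outer end of the underside of the cover's tab, 83 mm in front of the cover's origin, 9 mm above it. The tab is 30 mm wide, 4 mm thick, sticks out 28 mm from the front wall and ends 17 mm short of the housing's front edge; the blade slides level over the deck under it. 79 mm above the bench while snapped in, about 89 to 91 mm once let go
- cover_rib (a point): Centre of the top of the cover's grip rib, 40 mm above the cover's origin; the rib is 50 mm long (along x), 12 mm wide and 14 mm high and stands on the middle of the cover's top
- pry_bar: Flat pry bar, 0.16 kg, 210 mm long, lying along its x axis: black handle 110 x 26 x 18 mm (x = -65 to +45 mm) and a steel blade 14 mm wide, 4 mm thick (x = +45 to +145 mm, at half the handle's height: 7 to 11 mm above the underside). Origin at the underside of the handle at its balance point, the place to grip it (across y)
- bar_tip (a point): Tip of the pry bar's blade, 145 mm from the bar's origin along +x and 9 mm above its underside
- bar_mat: Long narrow cork mat 230 x 80 mm, 3 mm thick, fixed, on which the pry bar lies. Origin at the centre of its underside, x lengthwise
- bar_rest (a point): The point on top of the cork mat, 40 mm from its middle towards its -x end, where the pry bar's origin belongs so that the bar lies over the middle of the mat
- cover_mat: Dark rubber mat 180 (x) x 150 (y) mm, 3 mm thick, fixed, at the left or the right of the bench. Origin at the centre of its underside
- isolator: Isolator switch: grey box 120 (x) x 84 (y) x 50 mm, fixed on the bench at the left or the right, with a rotary handle on top. Origin at the centre of its underside
- isolator_handle (a joint): Turn of the isolator's handle: 0 = off (bar lies across the box, along its short y side), 1.571 = on (bar lies along the box's long x side). It grows clockwise seen from above. An over-centre detent (up to 0.17 N m) carries it to the nearer end once past the middle and keeps it there
- handle_grip (a point): On the handle's axis, at half the height of its bar, 74 mm above the bench: the black bar is 74 mm long, 14 mm wide and 24 mm high (from 62 to 86 mm above the bench), with 12 mm free between it and the box top
- sprocket_a: Loose steel sprocket, a flat toothed disc 66 mm in diameter (over the teeth) and 8 mm thick, the largest of the four sizes; lies flat on the bench; may be absent. Origin at the centre of its underside
- sprocket_b: Loose steel sprocket, a flat toothed disc 58 mm in diameter (over the teeth) and 8 mm thick, the second of the four sizes; lies flat on the bench; may be absent. Origin at the centre of its underside
- sprocket_c: Loose steel sprocket, a flat toothed disc 50 mm in diameter (over the teeth) and 8 mm thick, the third of the four sizes; lies flat on the bench; may be absent. Origin at the centre of its underside
- sprocket_d: Loose steel sprocket, a flat toothed disc 42 mm in diameter (over the teeth) and 8 mm thick, the smallest of the four sizes; lies flat on the bench; may be absent. Origin at the centre of its underside
- oil_bottle: Bystander, not to be disturbed: white bottle with black cap, 42 mm in diameter, 120 mm tall, upright; origin at the centre of its foot
- wrench: Bystander, not to be disturbed: open-ended wrench 170 mm long, lying; origin at its underside
- screwdriver: Bystander, not to be disturbed: screwdriver 190 mm long, lying; origin at its underside
- hub: Bystander, not to be disturbed: aluminium wheel hub, 80 mm tall, 60 mm across, standing; origin at its foot
- pedal: Bystander, not to be disturbed: black pedal 90 x 70 x 22 mm with a steel axle stub, lying; origin at its underside

How it is judged (in metres and radians):
On the way, in this order (a step that is already met when the one before it is completed fails the run):
1. the isolator is turned off (value of joint isolator_handle below 0.15 rad), for 0.2 s.
2. with the isolator off, the pry bar presses on the cover and its front tab is raised at least 3 mm (value of joint isolator_handle below 0.15 rad and contact force between pry_bar and cover above 0.3 N and z of cover_tab in the frame of dryer above 0.082 m), for 0.02 s.
3. with the isolator still off, every sprocket lies flat and centred on the turntable, in order of size (value of joint isolator_handle below 0.15 rad and horizontal distance between each of sprocket_a, sprocket_b, sprocket_c, sprocket_d and turntable_top below 0.008 m and z of sprocket_a in the frame of turntable_top between -0.003 and 0.004 m and angle between each of sprocket_a, sprocket_b, sprocket_c, sprocket_d's own z axis and vertical below 0.08 rad and linear speed of each of sprocket_a, sprocket_b, sprocket_c, sprocket_d below 0.03 m/s and z of sprocket_b in the frame of turntable_top between -0.003 and 0.012 m and z of each of sprocket_b, sprocket_c, sprocket_d in the frame of sprocket_a above 0.005 m and z of sprocket_c in the frame of turntable_top between -0.003 and 0.02 m and z of each of sprocket_c, sprocket_d in the frame of sprocket_b above 0.005 m and z of sprocket_d in the frame of turntable_top between -0.003 and 0.028 m and z of sprocket_d in the frame of sprocket_c above 0.005 m), for 0.2 s.
4. the isolator is turned on (value of joint isolator_handle above 1.42 rad), for 0.2 s.
At the end, for the whole second after the job is handed in: Isolator on (over 1.42 rad); sprockets flat, at rest, within 8 mm of the turntable axis, larger below smaller; cover flat, right way up, within 45 mm of the rubber mat's centre in x and y; pry bar on the cork mat within 45 mm lengthwise, 32 mm sideways and 0.25 rad of its rest (value of joint isolator_handle above 1.42 rad and horizontal distance between each of sprocket_a, sprocket_b, sprocket_c, sprocket_d and turntable_top below 0.008 m and z of sprocket_a in the frame of turntable_top between -0.003 and 0.004 m and angle between each of sprocket_a, sprocket_b, sprocket_c, sprocket_d, cover's own z axis and vertical below 0.08 rad and linear speed of each of sprocket_a, sprocket_b, sprocket_c, sprocket_d, cover, pry_bar below 0.03 m/s and z of sprocket_b in the frame of turntable_top between -0.003 and 0.012 m and z of each of sprocket_b, sprocket_c, sprocket_d in the frame of sprocket_a above 0.005 m and z of sprocket_c in the frame of turntable_top between -0.003 and 0.02 m and z of each of sprocket_c, sprocket_d in the frame of sprocket_b above 0.005 m and z of sprocket_d in the frame of turntable_top between -0.003 and 0.028 m and z of sprocket_d in the frame of sprocket_c above 0.005 m and x of cover in the frame of cover_mat between -0.045 and 0.045 m and y of cover in the frame of cover_mat between -0.045 and 0.045 m and z of cover in the frame of cover_mat below 0.012 m and x of pry_bar in the frame of bar_rest between -0.045 and 0.045 m and y of pry_bar in the frame of bar_rest between -0.032 and 0.032 m and z of pry_bar in the frame of bar_rest below 0.022 m and angle between the x axis of pry_bar and the x axis of bar_mat, either way round below 0.25 rad); the robot touches nothing.
It fails at once if the fingers push or pull the cover with more than 4 N while it is still snapped in (contact force between the fingers and cover above 4 N and horizontal distance between cover and turntable_top below 0.02 m and z of cover_tab in the frame of dryer below 0.082 m).
It fails at once if a bystander is moved more than 30 mm (distance of any of oil_bottle, wrench, screwdriver, hub, pedal from where it was at the start of the episode above 0.03 m).
Of sprocket_a, sprocket_b, sprocket_c, sprocket_d only 2 to 4 are there at a start; the rules pass over those that are not, and their reading is None.
At some moment in a run one of pry_bar may be knocked a few centimetres aside while the robot is not near it.
Once in a run the grip may slacken for a moment while it holds something.
It also fails if it takes over 210 s, if anything falls off the work surface, if the arm or the gripper's body presses on something with over 40 N, if the wrist force passes 120 N, or if a joint passes its speed limit or range.

### The arm

A 6-joint arm with a two-finger parallel gripper is mounted at the origin on the work surface. World frame = base frame: x ahead of the robot, y to its left, z up, the work surface at z = 0. Lengths are in m, angles in degrees, forces in N, time in s.
With the tool pointing down it reaches from about 0.4 to 0.825 m from the base axis. Payload 7 kg.
Tool frame: the origin (TCP) lies on the centre line of the jaws, within the pads' length; the fingertips stand 22 mm ahead of it and the grasp point (between the pads) lies 3 mm ahead of it (ctrl.finger_overhang is the distance from the TCP to the fingertips, in m); z points along the fingers, y is the line along which they close (so a half turn about z gives the same grasp; the last joint's range is limited). The gripper opens to 88 mm and grips with 3 to 60 N. Pads are 19 mm wide; open, the fingers measure 130 mm over their backs; the gripper's body (78 mm by 193 mm) begins 47 mm behind the grasp point.
Start: joints at [88.069, 20.546, 0.682, 0, -70.136, -16.507], TCP at [0.213, 0.64, 0.249] pointing down, gripper open.
Joint ranges: [-176.03, 176.03], [-82.01, 121.73], [-58.28, 71.71], [-173.87, 95.51], [-174.79, -0.11], [-173.66, 173.66]. Speed limits (degrees/s): [136.94, 136.94, 172.46, 180, 180, 180].

### API

Orientations are given as [roll, pitch, yaw] about the fixed x, y, z axes, in that order (R = Rz(yaw) Ry(pitch) Rx(roll)).
In Python, from plant import ctrl gives the robot as it stands. The module is installed in compiled form; this text tells all that it offers.
- The arm moves only by the shell command python3 -m creep 'ROWS'. ROWS is JSON, a list of rows, each an object with "grip": the closure, from 0 (fully open) to 1 (shut); "delta_pos": the shift along the tool's x, y, z scaled (see below), a list of three; "rotation": the turn, a rotation vector about the tool's x, y, z scaled (see below), a list of three. A call has 1 to 5 rows; each row is the pose to reach, as a shift and turn from the pose commanded when the call began, along the tool's axes at that moment; what a row does not reach only later rows make up. The controller multiplies each number of a shift by 10 cm and each number of a turn by pi/2 rad. A row lasts 1/10 s, in which the tool goes at most 50 mm and 8.59 degrees, less where a joint would pass 70% of its speed; a pose out of reach is approached as far as the arm can. A call with a number of a shift or a turn outside -1 to 1 is refused whole. A call with a gripper value outside its range is refused whole. The fingers move at their own pace and stop on an object; the grip force is fixed at half the most. Time passes only in rows, so rows that repeat a pose let the fingers close. It gives the time, the measured TCP pose, the force, the opening and the grip force at its end, in the units of the state.
- ctrl.get_obs(): the state, without advancing time (a new reading comes with each control period).
- ctrl.snapshot(name): name is "scene" or "top" or "wrist"; returns a dict with "color" (480x640x3 uint8, red, green, blue), "intrinsics" (3x3 intrinsics, pixels), "R" (3x3) and "t" (3): a world point X has camera coordinates R X + t. Camera axes: x right, y down, z forward; pixel columns grow to the right and rows downward; lengths in m; the calibration is good to about 2 mm. The wrist camera is an equidistant fisheye: a pixel r from the principal point sees the ray r / f radians off the axis. A picture is of the moment at which its call begins. There is no depth.
- ctrl.close_job(): hands the job in; it is judged then, once.
The state is a dict: "clock": time; "joint_pos": joint angles; "qvel": joint speeds; "tau": joint torques, N m; "tool_pos": TCP position; "orientation": TCP orientation; "force": force on the tool from outside, world axes, zero at the start; "moment": the same for the moment, N m; "opening": finger opening in m; "gripper_force": force on a finger pad.
Only numpy, scipy, OpenCV 4.12 (cv2) and the standard library are available. Lean on these libraries where they do the work, as an engineer would, in place of code of your own. Each camera call takes 0.05 s, during which the arm holds its last target. There are 200 camera calls.

## Working session

There is one attempt and no reset: what is moved stays moved. The work goes in short steps, Python scripts to look and compute and a shell command to move; the robot and the scene stay as the last step left them, time stands still between calls to the robot, and variables do not carry over. Pictures are saved under pics/ and viewed, at most 14 in all, crops included, and the job is handed in when it is done.

```bash
mkdir -p pics
cat > h.py <<'E'
import numpy as np, cv2, json
from plant import ctrl
from scipy.spatial.transform import Rotation as Ro
def snap(n,f=None):
    s=ctrl.snapshot(n)
    if f: cv2.imwrite('pics/'+f,cv2.cvtColor(s['color'],cv2.COLOR_RGB2BGR))
    np.savez('last_'+n+'.npz',**s)
    return s
def ray(s,u,v):
    K=np.array(s['intrinsics']);x=(u-K[0,2])/K[0,0];y=(v-K[1,2])/K[1,1]
    if s.get('fish'):
        r=np.hypot(x,y);d=np.array([x/r*np.sin(r),y/r*np.sin(r),np.cos(r)]) if r>1e-9 else np.array([0,0,1.])
    else: d=np.array([x,y,1.])
    R=np.array(s['R']);t=np.array(s['t'])
    return -R.T@t,R.T@d
def onz(s,u,v,z):
    o,d=ray(s,u,v);return o+d*(z-o[2])/d[2]
def proj(s,X):
    c=np.array(s['R'])@np.array(X)+np.array(s['t']);K=np.array(s['intrinsics'])
    if s.get('fish'):
        r=np.hypot(c[0],c[1]);th=np.arctan2(r,c[2]);c=np.array([c[0]/r*th,c[1]/r*th,1])
    return np.array([K[0,0]*c[0]/c[2]+K[0,2],K[1,1]*c[1]/c[2]+K[1,2]])
def load(n):
    s=dict(np.load('last_'+n+'.npz'));
    if n=='wrist': s['fish']=True
    return s
E
python3 - <<'E'
from h import *
for n in('top','scene','wrist'):
    s=snap(n,n+'0.png'); R=s['R'];print(n,np.round(s['intrinsics'],1).tolist(),np.round(-np.array(R).T@s['t'],3),np.round(R,2).tolist())
o=ctrl.get_obs();print(o,ctrl.finger_overhang)
E
```

```text
top [[460.3, 0.0, 315.8], [0.0, 460.3, 243.8], [0.0, 0.0, 1.0]] [0.322 0.011 0.955] [[-0.01, -1.0, 0.0], [-0.98, 0.0, -0.2], [0.2, -0.0, -0.98]]
scene [[462.2, 0.0, 322.4], [0.0, 462.2, 242.7], [0.0, 0.0, 1.0]] [1.097 0.303 1.009] [[-0.45, 0.89, -0.01], [0.73, 0.35, -0.59], [-0.52, -0.27, -0.81]]
wrist [[371.6, 0.0, 317.2], [0.0, 371.6, 243.5], [0.0, 0.0, 1.0]] [0.281 0.617 0.384] [[-0.32, -0.95, 0.0], [-0.91, 0.31, 0.26], [-0.25, 0.08, -0.96]]
{'clock': 0.15, 'joint_pos': array([ 8.80689635e+01,  2.05822992e+01,  6.46158287e-01, -1.52237265e-02,
       -7.01376695e+01, -1.65079680e+01]), 'qvel': array([ 0.04343799, -0.21269439,  0.05506898,  0.00920058,  0.04263519,
        0.00555444]), 'tau': array([-4.47458679e-04, -5.83274567e+01,  2.93288219e+01,  7.00100362e+00,
        8.82635883e-03, -1.14896657e-04]), 'tool_pos': array([0.2133983 , 0.64000853, 0.24783528]), 'orientation': array([ 1.79925165e+02, -7.25180764e-03, -1.84441815e+01]), 'force': array([-0.52804448, -0.10098529, -0.26986136]), 'moment': array([0.028994  , 0.00584207, 0.02518611]), 'gripper_force': 0.0, 'opening': 0.08767763705512822} 0.022
```

View pics/top0.png

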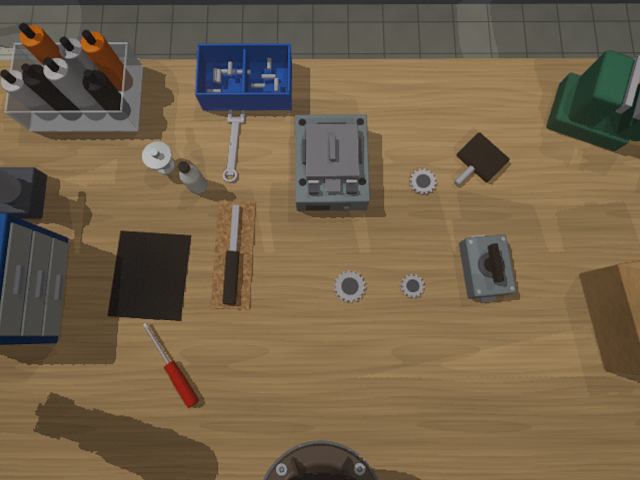

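View pics/scene0.png

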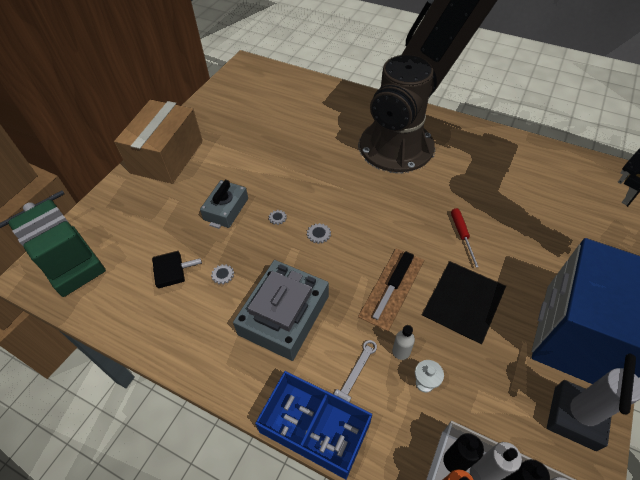

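The top view shows three sprockets at (349,286), (423,181) and (412,286), and the dryer at (332,162). The pry bar is at (234,255) on the cork mat, the rubber mat at (151,275), and the isolator at (488,267), switched on. I'll measure these next.

```bash
cat > meas.py <<'E'
from h import *
def seg(mask,box):
    m=np.zeros_like(mask,np.uint8);x0,y0,x1,y1=box;m[y0:y1,x0:x1]=mask[y0:y1,x0:x1].astype(np.uint8)
    m=cv2.morphologyEx(m,cv2.MORPH_OPEN,np.ones((2,2),np.uint8))
    c,_=cv2.findContours(m,cv2.RETR_EXTERNAL,cv2.CHAIN_APPROX_NONE)
    return max(c,key=cv2.contourArea)
def rect(s,mask,box,z):
    c=seg(mask,box)[:,0,:]
    P=np.array([onz(s,u,v,z)[:2] for u,v in c],np.float32)
    r=cv2.minAreaRect(P);return np.round(r[0],4),np.round(r[1],4),round(r[2],1)
def circ(s,mask,box,z):
    c=seg(mask,box)[:,0,:]
    P=np.array([onz(s,u,v,z)[:2] for u,v in c],np.float32)
    (x,y),r=cv2.minEnclosingCircle(P);m=P.mean(0)
    return np.round([x,y],4),round(2*r,4),np.round(m,4)
def masks(s):
    I=s['color'].astype(int);h=cv2.cvtColor(s['color'],cv2.COLOR_RGB2HSV).astype(int)
    return h,(h[...,1]<70),(h[...,2]<60)
E
python3 - <<'E'
from meas import *
s=load('top');h,grey,dark=masks(s)
for b in [(328,265,374,308),(403,160,443,200),(395,268,430,303)]: print('spr',circ(s,grey,b,.008))
print('dryer top',rect(s,grey,(280,100,385,222),.07))
print('mat',rect(s,dark,(95,220,205,330),.003))
print('handle',rect(s,dark,(215,235,250,308),.017),'blade',rect(s,grey,(222,200,246,256),.012))
print('isobox',rect(s,grey,(450,220,525,305),.05),'isohandle',rect(s,dark,(480,235,512,290),.086))
cork=(h[...,0]<16)&(h[...,1]>110)&(h[...,2]>90)
print('cork',rect(s,cork,(205,195,262,315),.003))
c=load('scene');h2,g2,d2=masks(c)
for b in [(300,215,336,250),(208,258,238,290),(264,205,292,228)]: print('spr scene',circ(c,g2,b,.008))
o=cv2.resize(s['color'][90:310,200:530],None,fx=2.4,fy=2.4,interpolation=cv2.INTER_CUBIC);cv2.imwrite('pics/topcrop.png',o[...,::-1])
E
```

```text
spr (array([ 0.4203, -0.0628]), 0.0675, array([ 0.4207, -0.0625], dtype=float32))
spr (array([ 0.646 , -0.2254]), 0.0603, array([ 0.6469, -0.2241], dtype=float32))
spr (array([ 0.4204, -0.1924]), 0.0515, array([ 0.4196, -0.1916], dtype=float32))
dryer top (array([ 0.6681, -0.0269]), array([0.2069, 0.1491]), 0.2)
mat (array([0.4456, 0.3523]), array([0.1502, 0.1785]), 86.0)
handle (array([0.4379, 0.1803]), array([0.0261, 0.1087]), 87.8) blade (array([0.5431, 0.1775]), array([0.0157, 0.0997]), 87.9)
isobox (array([ 0.4516, -0.3334]), array([0.1341, 0.0976]), 5.2) isohandle (array([ 0.4551, -0.3329]), array([0.0362, 0.0739]), 85.1)
cork (array([0.528 , 0.1619]), array([0.0169, 0.0305]), 67.2)
spr scene (array([ 0.4282, -0.0571]), 0.0687, array([ 0.4294, -0.0573], dtype=float32))
spr scene (array([ 0.6529, -0.2207]), 0.061, array([ 0.6527, -0.2203], dtype=float32))
spr scene (array([ 0.4286, -0.1866]), 0.0528, array([ 0.4284, -0.186 ], dtype=float32))
```

View pics/topcrop.png

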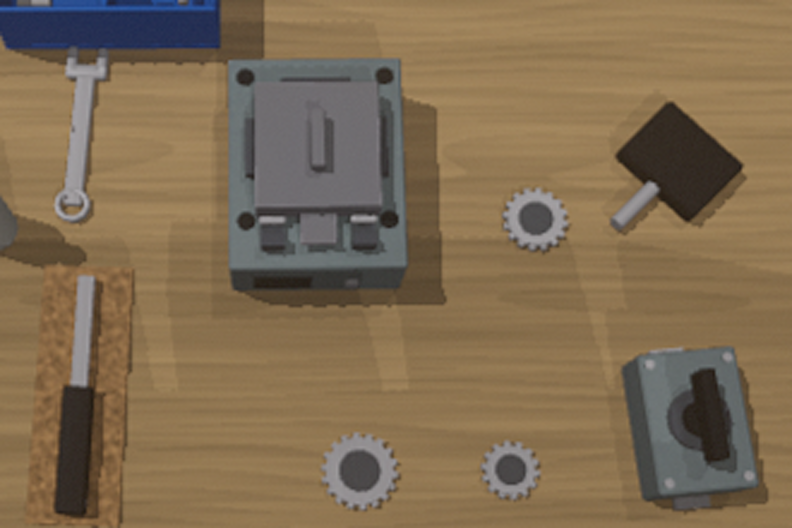

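```bash
python3 -m creep '[{"grip":0,"delta_pos":[0,0,0],"rotation":[0,0,0.1]},{"grip":0,"delta_pos":[0,0,0],"rotation":[0,0,0.2]},{"grip":0,"delta_pos":[0,0,0],"rotation":[0,0,0.3]},{"grip":0,"delta_pos":[0,0,0],"rotation":[0,0,0.4]},{"grip":0,"delta_pos":[0,0,0],"rotation":[0,0,0.449]}]'; python3 -c "
from h import *
print(np.round(ctrl.get_obs()['joint_pos'],1))"
```

```text
clock: 0.65
tool_pos: [0.2134, 0.6401, 0.2481]
orientation: [180.0, -0.0, -59.2]
force: [-0.2, 0.4, -0.1]
opening: 0.0878
gripper_force: 0.0
[ 88.1  20.6   0.7  -0.  -70.1 -57.3]
```

```bash
python3 -m creep '[{"grip":0,"delta_pos":[0,0,0],"rotation":[0,0,0.3422]},{"grip":0,"delta_pos":[0,0,0],"rotation":[0,0,0.3422]},{"grip":0,"delta_pos":[0,0,0],"rotation":[0,0,0.3422]},{"grip":0,"delta_pos":[0,0,0],"rotation":[0,0,0.3422]},{"grip":0,"delta_pos":[0,0,0],"rotation":[0,0,0.3422]}]' | grep -E "tool|ori"
for i in 1 2 3; do python3 -m creep '[{"grip":0,"delta_pos":[1,-0.8,0],"rotation":[0,0,0]},{"grip":0,"delta_pos":[1,-0.8,0],"rotation":[0,0,0]},{"grip":0,"delta_pos":[1,-0.8,0],"rotation":[0,0,0]}]' | grep -E "tool|ori"; done
for i in 1 2 3 4 5; do python3 -m creep '[{"grip":0,"delta_pos":[1,0,0],"rotation":[0,0,0]},{"grip":0,"delta_pos":[1,0,0],"rotation":[0,0,0]},{"grip":0,"delta_pos":[1,0,0],"rotation":[0,0,0]}]' | grep -E "tool|ori"; done
python3 -c "
from h import *
print(np.round(ctrl.get_obs()['joint_pos'],1))"
```

```text
tool_pos: [0.2134, 0.6402, 0.2482]
orientation: [180.0, -0.0, -89.7]
tool_pos: [0.2954, 0.5383, 0.2485]
orientation: [180.0, -0.0, -89.5]
tool_pos: [0.3761, 0.4386, 0.2487]
orientation: [180.0, -0.0, -89.5]
tool_pos: [0.4567, 0.3392, 0.2487]
orientation: [180.0, -0.0, -89.5]
tool_pos: [0.4552, 0.2371, 0.2488]
orientation: [180.0, -0.0, -89.7]
tool_pos: [0.4556, 0.1378, 0.2487]
orientation: [180.0, -0.0, -89.7]
tool_pos: [0.4564, 0.038, 0.2486]
orientation: [180.0, -0.0, -89.7]
tool_pos: [0.4574, -0.0619, 0.2485]
orientation: [180.0, -0.0, -89.8]
tool_pos: [0.4583, -0.1618, 0.2483]
orientation: [180.0, -0.0, -89.8]
[  3.8   2.5 -22.4   0.  -65.1  -3.6]
```

```bash
for i in 1 2; do python3 -m creep '[{"grip":0,"delta_pos":[0.7,0,0],"rotation":[0,0,0]},{"grip":0,"delta_pos":[0.7,0,0],"rotation":[0,0,0]},{"grip":0,"delta_pos":[0.7,0,0],"rotation":[0,0,0]}]' | grep -E "tool|ori"; done
for i in 1 2; do python3 -m creep '[{"grip":0,"delta_pos":[0,0,0],"rotation":[0,0,0.474]},{"grip":0,"delta_pos":[0,0,0],"rotation":[0,0,0.474]},{"grip":0,"delta_pos":[0,0,0],"rotation":[0,0,0.474]},{"grip":0,"delta_pos":[0,0,0],"rotation":[0,0,0.474]},{"grip":0,"delta_pos":[0,0,0],"rotation":[0,0,0.474]}]' | grep -E "tool|ori|force"; done
python3 - <<'E'
from h import *
s=snap('wrist','w1.png');s['fish']=True
o=ctrl.get_obs();print(o['tool_pos'],o['orientation'],np.round(o['joint_pos'],1))
for z in(.249-.019,):print(proj(s,o['tool_pos']+np.array([0,0,-.022])))
snap('top','t1.png')
E
```

```text
tool_pos: [0.4592, -0.2292, 0.2481]
orientation: [180.0, -0.0, -89.7]
tool_pos: [0.4599, -0.2989, 0.2481]
orientation: [180.0, 0.0, -89.6]
tool_pos: [0.4599, -0.2965, 0.2486]
orientation: [-180.0, 0.0, -132.5]
force: [-0.4, 0.7, -0.1]
gripper_force: 0.0
tool_pos: [0.4599, -0.2965, 0.2486]
orientation: [180.0, 0.0, -175.2]
force: [-0.2, -0.1, -0.6]
gripper_force: 0.0
[ 0.45988266 -0.2965531   0.24864116] [ 1.79984673e+02  2.12059307e-02 -1.75689273e+02] [-12.3   8.5 -15.5  -0.  -65.9 -73.4]
[319.26468701 301.38956637]
```

View pics/w1.png

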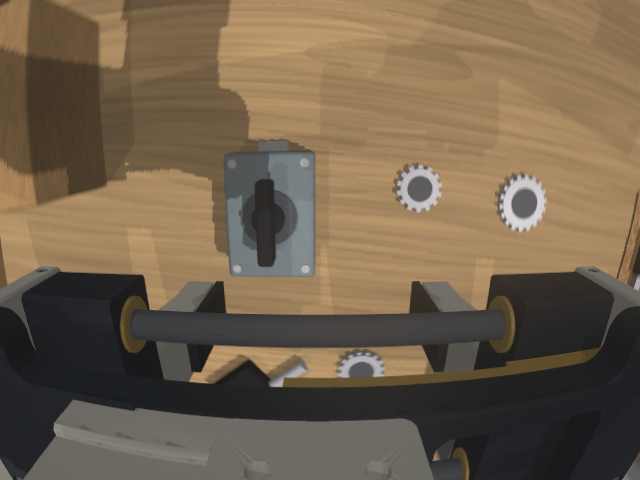

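The wrist view shows the isolator handle at (265,222), sprocket c at (419,188), sprocket a at (523,202) and part of b at (360,365).

Run:
```python
from meas import *
s=load('wrist');h,g,d=masks(s)
print('handle',rect(s,h[...,2]<42,(245,170,285,275),.086))
def ctr(b): return seg(g,b)[:,0,:]
for b in [(385,155,450,220),(488,165,555,238)]: print('spr',circ(s,g,b,.008))
for p in [(231,163),(304,162),(236,269),(305,269)]: print('screw',np.round(onz(s,*p,.05),4))
t=load('top')
for p in [(231,163),(304,162),(236,269),(305,269)]: pass
# same with top original screws (crop coords /2.4 + offset)
for p in [(650,365),(728,357),(670,483),(749,476)]: print('top screw',np.round(onz(t,p[0]/2.4+200,p[1]/2.4+90,.05),4))
```

```text
Traceback (most recent call last):
  File "meas.py", line 8, in rect
    c=seg(mask,box)[:,0,:]
      ~~~^^^^^^^^^^
  File "meas.py", line 6, in seg
    return max(c,key=cv2.contourArea)
ValueError: max() iterable argument is empty
```

Run:
```python
from meas import *
s=load('wrist');h,g,d=masks(s)
print(h[170:275:8,265,2],h[222,240:292:4,2])
print('handle',rect(s,h[...,2]<58,(245,170,285,275),.086))
for b in [(385,155,450,220),(488,165,555,238)]: print('spr',circ(s,g,b,.008))
for p in [(231,163),(304,162),(236,269),(305,269)]: print('screw',np.round(onz(s,*p,.05),4))
t=load('top')
for p in [(650,365),(728,357),(670,483),(749,476)]: print('top screw',np.round(onz(t,p[0]/2.4+200,p[1]/2.4+90,.05),4))
```

```text
[ 86  79  44  44  44  49  49  49  50  50  51  52  64 126] [116  61  61  45  44  48  48  51  44  47  47  65  87]
handle (array([ 0.4576, -0.3382]), array([0.0735, 0.0275]), 2.6)
spr (array([ 0.4248, -0.1932]), 0.0522, array([ 0.4245, -0.1929], dtype=float32))
spr (array([ 0.4253, -0.0639]), 0.0698, array([ 0.425 , -0.0633], dtype=float32))
screw [ 0.4114 -0.3803  0.05  ]
screw [ 0.4062 -0.3139  0.05  ]
screw [ 0.5126 -0.372   0.05  ]
screw [ 0.5066 -0.3052  0.05  ]
top screw [ 0.5046 -0.3032  0.05  ]
top screw [ 0.5111 -0.3691  0.05  ]
top screw [ 0.4059 -0.3126  0.05  ]
top screw [ 0.4113 -0.3778  0.05  ]
```

```bash
python3 -m creep '[{"grip":0,"delta_pos":[0.045,-0.453,0],"rotation":[0,0,0]},{"grip":0,"delta_pos":[0.045,-0.453,0.5],"rotation":[0,0,0]},{"grip":0,"delta_pos":[0.045,-0.453,1],"rotation":[0,0,0]},{"grip":0,"delta_pos":[0.045,-0.453,1],"rotation":[0,0,0]}]'|tail -5
python3 -m creep '[{"grip":0,"delta_pos":[0,0,0.3],"rotation":[0,0,0]},{"grip":0,"delta_pos":[0,0,0.6],"rotation":[0,0,0]},{"grip":0,"delta_pos":[0,0,0.62],"rotation":[0,0,0]}]'
python3 -m creep '[{"grip":1,"delta_pos":[0,0,0],"rotation":[0,0,0]},{"grip":1,"delta_pos":[0,0,0],"rotation":[0,0,0]},{"grip":1,"delta_pos":[0,0,0],"rotation":[0,0,0]},{"grip":1,"delta_pos":[0,0,0],"rotation":[0,0,0]},{"grip":1,"delta_pos":[0,0,0],"rotation":[0,0,0]}]'
python3 -m creep '[{"grip":1,"delta_pos":[0,0,0],"rotation":[0,0,0]},{"grip":1,"delta_pos":[0,0,0],"rotation":[0,0,0]}]'
```

```text
tool_pos: [0.4551, -0.3411, 0.1425]
orientation: [179.6, -0.6, -174.8]
force: [-1.3, -0.3, -0.6]
opening: 0.0872
gripper_force: 0.0
clock: 5.95
tool_pos: [0.4581, -0.3426, 0.0855]
orientation: [179.9, -0.2, -174.8]
force: [0.8, 0.0, 0.5]
opening: 0.0878
gripper_force: 0.0
clock: 6.45
tool_pos: [0.4591, -0.3438, 0.0874]
orientation: [-180.0, 0.1, -175.0]
force: [-0.6, -0.2, 0.2]
opening: 0.0532
gripper_force: 0.0
clock: 6.65
tool_pos: [0.4588, -0.3437, 0.0867]
orientation: [-180.0, 0.0, -175.0]
force: [0.7, -0.4, -0.6]
opening: 0.0372
gripper_force: 0.0
```

```bash
python3 -m creep '[{"grip":1,"delta_pos":[0,0,0],"rotation":[0,0,0]},{"grip":1,"delta_pos":[0,0,0],"rotation":[0,0,0]},{"grip":1,"delta_pos":[0,0,0],"rotation":[0,0,0]},{"grip":1,"delta_pos":[0,0,0],"rotation":[0,0,0]},{"grip":1,"delta_pos":[0,0,0],"rotation":[0,0,0]}]'
for i in 1 2 3; do python3 -m creep '[{"grip":1,"delta_pos":[0,0,0],"rotation":[0,0,-0.08]},{"grip":1,"delta_pos":[0,0,0],"rotation":[0,0,-0.16]},{"grip":1,"delta_pos":[0,0,0],"rotation":[0,0,-0.24]},{"grip":1,"delta_pos":[0,0,0],"rotation":[0,0,-0.32]},{"grip":1,"delta_pos":[0,0,0],"rotation":[0,0,-0.335]}]'; done
```

```text
clock: 7.15
tool_pos: [0.4585, -0.3418, 0.0864]
orientation: [179.9, -0.0, -175.0]
force: [-0.3, 12.5, 5.5]
opening: 0.0138
gripper_force: 30.0
clock: 7.65
tool_pos: [0.4587, -0.3421, 0.0865]
orientation: [179.9, 0.0, -144.6]
force: [0.0, 10.7, 5.7]
opening: 0.0139
gripper_force: 30.0
clock: 8.15
tool_pos: [0.4589, -0.3424, 0.0865]
orientation: [180.0, 0.1, -114.4]
force: [0.9, 8.1, 3.4]
opening: 0.0135
gripper_force: 30.0
clock: 8.65
tool_pos: [0.4593, -0.3425, 0.0864]
orientation: [-180.0, 0.1, -84.3]
force: [2.7, 8.7, 1.9]
opening: 0.0138
gripper_force: 30.1
```

```bash
python3 -m creep '[{"grip":0,"delta_pos":[0,0,0],"rotation":[0,0,0]},{"grip":0,"delta_pos":[0,0,0],"rotation":[0,0,0]},{"grip":0,"delta_pos":[0,0,0],"rotation":[0,0,0]},{"grip":0,"delta_pos":[0,0,-0.4],"rotation":[0,0,0]},{"grip":0,"delta_pos":[0,0,-0.9],"rotation":[0,0,0]}]'|tail -4
python3 -m creep '[{"grip":0,"delta_pos":[0,0,-0.5],"rotation":[0,0,0]},{"grip":0,"delta_pos":[0,0,-0.7],"rotation":[0,0,0]}]'|grep tool
for i in 1 2 3; do python3 -m creep '[{"grip":0,"delta_pos":[0,0,0],"rotation":[0,0,0.354]},{"grip":0,"delta_pos":[0,0,0],"rotation":[0,0,0.354]},{"grip":0,"delta_pos":[0,0,0],"rotation":[0,0,0.354]},{"grip":0,"delta_pos":[0,0,0],"rotation":[0,0,0.354]}]' | grep -E "tool|ori"; done
for i in 1 2 3 4 5; do python3 -m creep '[{"grip":0,"delta_pos":[0,1,0],"rotation":[0,0,0]},{"grip":0,"delta_pos":[0,1,0],"rotation":[0,0,0]},{"grip":0,"delta_pos":[0,1,0],"rotation":[0,0,0]}]' | grep -E "tool|ori"; done
python3 - <<'E'
from h import *
s=snap('wrist','w2.png')
o=ctrl.get_obs();print(o['tool_pos'],o['orientation'],np.round(o['joint_pos'],1),o['clock'])
E
```

```text
orientation: [179.7, 0.1, -84.6]
force: [2.1, -1.5, -0.6]
opening: 0.0483
gripper_force: 0.0
tool_pos: [0.4602, -0.345, 0.2521]
tool_pos: [0.4585, -0.3439, 0.2466]
orientation: [180.0, -0.0, -116.8]
tool_pos: [0.4585, -0.3439, 0.2465]
orientation: [180.0, -0.0, -148.6]
tool_pos: [0.4585, -0.3439, 0.2464]
orientation: [180.0, -0.0, 179.5]
tool_pos: [0.4587, -0.24, 0.2469]
orientation: [180.0, 0.0, -179.9]
tool_pos: [0.4593, -0.14, 0.247]
orientation: [180.0, 0.1, -179.9]
tool_pos: [0.4597, -0.04, 0.2469]
orientation: [180.0, 0.1, -179.8]
tool_pos: [0.4601, 0.0598, 0.2468]
orientation: [180.0, 0.1, -179.9]
tool_pos: [0.4605, 0.1596, 0.2465]
orientation: [180.0, 0.0, -179.9]
[0.4600261  0.15765439 0.24628505] [-1.79968602e+02 -1.86347503e-02 -1.79941398e+02] [  42.2    2.6  -22.6    0.   -64.8 -132.1] 12.1
```

View pics/w2.png

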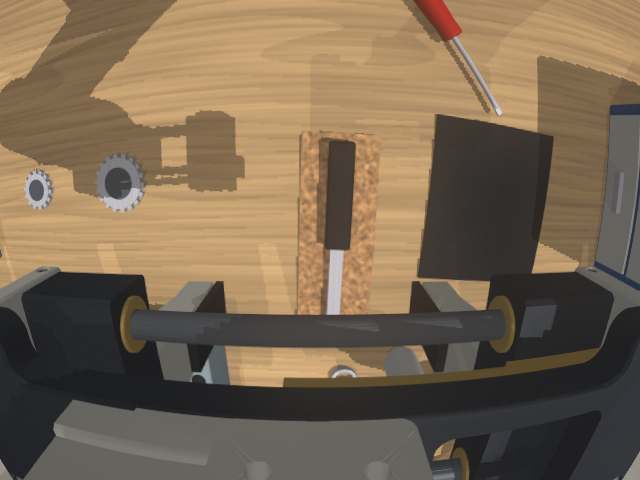

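The wrist view shows the bar handle at (340,195), the blade at (335,280), the cork mat's near edge from (300,132) to (379,136), and the rubber mat at (485,195).

Run:
```python
from meas import *
s=load('wrist');h,g,d=masks(s)
print('handle',rect(s,h[...,2]<58,(322,138,360,252),.021))
print('rubber',rect(s,h[...,2]<70,(410,105,560,290),.003))
for p in [(300,132),(379,136)]: print('cork corner',np.round(onz(s,*p,.003),4))
for p in [(302,180),(377,180),(299,250),(373,250)]: print('cork edge~',np.round(onz(s,*p,.003),4))
for p in [(333,252),(343,252),(329,310),(340,310)]: print('blade',np.round(onz(s,*p,.014),4))
t=snap('top');h,g,d=masks(t)
print('top handle',rect(t,d,(215,235,250,308),.019), 'blade',rect(t,g,(222,200,246,256),.014))
print('isohandle top',rect(t,d,(460,235,525,300),.086))
for p in [(47,267),(133,267),(29,515),(122,520)]: print('cork top',np.round(onz(t,p[0]/2.4+200,p[1]/2.4+90,.003),4))
# dryer points from original top crop
for n,p,z in [('rearL',(228,60),.07),('rearR',(400,60),.07),('frontL',(231,269),.07),('frontR',(406,266),.07),('rib a',(309,102),.11),('rib b',(322,102),.11),('rib c',(311,165),.11),('rib d',(326,163),.11),('tab l',(302,243),.083),('tab r',(336,242),.083),('coverFL',(254,207),.096),('coverFR',(381,205),.096),('coverRL',(254,83),.096),('coverRR',(379,80),.096)]: print(n,np.round(onz(t,p[0]/2.4+200,p[1]/2.4+90,z),4))
```

```text
Traceback (most recent call last):
  File "meas.py", line 8, in rect
    c=seg(mask,box)[:,0,:]
      ~~~^^^^^^^^^^
  File "meas.py", line 6, in seg
    return max(c,key=cv2.contourArea)
ValueError: max() iterable argument is empty
```

Run:
```python
from meas import *
s=load('wrist');h,g,d=masks(s)
print(h[150:250:20,340,2],h[195,310:372:5,2],h[195,420:560:20,2])
print('handle',rect(s,h[...,2]<90,(322,138,360,252),.021))
print('rubber',rect(s,h[...,2]<75,(410,105,560,290),.003))
for p in [(300,132),(379,136)]: print('cork corner',np.round(onz(s,*p,.003),4))
for p in [(302,180),(377,180),(299,250),(373,250)]: print('cork edge~',np.round(onz(s,*p,.003),4))
for p in [(333,252),(343,252),(329,310),(340,310)]: print('blade',np.round(onz(s,*p,.014),4))
t=snap('top');h,g,d=masks(t)
print('top handle',rect(t,d,(215,235,250,308),.019), 'blade',rect(t,g,(222,200,246,256),.014))
print('isohandle top',rect(t,d,(460,235,525,300),.086))
for p in [(47,267),(133,267),(29,515),(122,520)]: print('cork top',np.round(onz(t,p[0]/2.4+200,p[1]/2.4+90,.003),4))
for n,p,z in [('rearL',(228,60),.07),('rearR',(400,60),.07),('frontL',(231,269),.07),('frontR',(406,266),.07),('rib a',(309,102),.11),('rib b',(322,102),.11),('rib c',(311,165),.11),('rib d',(326,163),.11),('tab l',(302,243),.083),('tab r',(336,242),.083),('coverFL',(254,207),.096),('coverFR',(381,205),.096),('coverRL',(254,83),.096),('coverRR',(379,80),.096)]: print(n,np.round(onz(t,p[0]/2.4+200,p[1]/2.4+90,z),4))
```

```text
[72 70 69 69 70] [201 188 119 133  68  69  69  69  70 200 191 178 212] [182  63  55  52  49  48  43]
handle (array([0.4412, 0.1812]), array([0.0256, 0.1082]), 88.0)
rubber (array([0.4565, 0.3791]), array([0.2043, 0.19  ]), 86.2)
cork corner [0.3772 0.1412 0.003 ]
cork corner [0.3802 0.2213 0.003 ]
cork edge~ [0.4264 0.143  0.003 ]
cork edge~ [0.4257 0.2201 0.003 ]
cork edge~ [0.5008 0.1393 0.003 ]
cork edge~ [0.5007 0.2185 0.003 ]
blade [0.4997 0.175  0.014 ]
blade [0.4997 0.1854 0.014 ]
blade [0.566  0.1717 0.014 ]
blade [0.5661 0.1837 0.014 ]
top handle (array([0.4286, 0.1802]), array([0.0259, 0.0903]), 87.8) blade (array([0.5441, 0.1784]), array([0.1193, 0.048 ]), 1.4)
isohandle top (array([ 0.4525, -0.3368]), array([0.0758, 0.027 ]), 89.7)
cork top [0.606  0.2142 0.003 ]
cork top [0.6057 0.1373 0.003 ]
cork top [0.3855 0.2217 0.003 ]
cork top [0.3809 0.1421 0.003 ]
rearL [0.7715 0.0501 0.07  ]
rearR [ 0.7709 -0.0988  0.07  ]
frontL [0.5836 0.0468 0.07  ]
frontR [ 0.5856 -0.0989  0.07  ]
rib a [ 0.7137 -0.0182  0.11  ]
rib b [ 0.7136 -0.0289  0.11  ]
rib c [ 0.659  -0.0193  0.11  ]
rib d [ 0.6607 -0.0315  0.11  ]
tab l [ 0.6018 -0.0121  0.083 ]
tab r [ 0.6025 -0.0401  0.083 ]
coverFL [0.6285 0.0272 0.096 ]
coverFR [ 0.6297 -0.0766  0.096 ]
coverRL [0.7374 0.0271 0.096 ]
coverRR [ 0.7397 -0.0775  0.096 ]
```

```bash
python3 -m creep '[{"grip":0,"delta_pos":[0.09,0.235,0],"rotation":[0,0,0.022]},{"grip":0,"delta_pos":[0.09,0.235,0.5],"rotation":[0,0,0.022]},{"grip":0,"delta_pos":[0.09,0.235,1],"rotation":[0,0,0.022]},{"grip":0,"delta_pos":[0.09,0.235,1],"rotation":[0,0,0.022]}]'|grep -E "tool|ori"
python3 -m creep '[{"grip":0,"delta_pos":[0,0,0.5],"rotation":[0,0,0]},{"grip":0,"delta_pos":[0,0,0.9],"rotation":[0,0,0]},{"grip":0,"delta_pos":[0,0,1],"rotation":[0,0,0]},{"grip":0,"delta_pos":[0,0,1],"rotation":[0,0,0]}]'|tail -5
python3 -c "
from h import *
print(ctrl.get_obs()['tool_pos'])"
```

```text
tool_pos: [0.4475, 0.1757, 0.1414]
orientation: [-179.6, -0.5, 177.8]
tool_pos: [0.4512, 0.1791, 0.047]
orientation: [-179.9, -0.1, 177.9]
force: [-0.1, -0.1, 0.4]
opening: 0.0874
gripper_force: 0.0
[0.4512317  0.17910302 0.04704063]
```

```bash
python3 -m creep '[{"grip":0,"delta_pos":[0,0.02,0.2],"rotation":[0,0,0]},{"grip":1,"delta_pos":[0,0.02,0.2],"rotation":[0,0,0]},{"grip":1,"delta_pos":[0,0.02,0.2],"rotation":[0,0,0]},{"grip":1,"delta_pos":[0,0.02,0.2],"rotation":[0,0,0]},{"grip":1,"delta_pos":[0,0.02,0.2],"rotation":[0,0,0]}]'|tail -5
python3 -m creep '[{"grip":1,"delta_pos":[0,0,0],"rotation":[0,0,0]},{"grip":1,"delta_pos":[0,0,0],"rotation":[0,0,0]},{"grip":1,"delta_pos":[0,0,0],"rotation":[0,0,0]},{"grip":1,"delta_pos":[0,0,0],"rotation":[0,0,0]},{"grip":1,"delta_pos":[0,0,0],"rotation":[0,0,0]}]'|tail -5
```

```text
tool_pos: [0.4514, 0.1823, 0.0279]
orientation: [179.9, 0.1, 177.9]
force: [0.5, 0.4, 0.3]
opening: 0.0612
gripper_force: 0.0
tool_pos: [0.4507, 0.1818, 0.0265]
orientation: [-180.0, -0.0, 177.9]
force: [-0.4, -0.3, 0.9]
opening: 0.0258
gripper_force: 30.0
```

```bash
python3 -m creep '[{"grip":1,"delta_pos":[0,0,-0.3],"rotation":[0,0,-0.022]},{"grip":1,"delta_pos":[0,0,-0.7],"rotation":[0,0,-0.022]},{"grip":1,"delta_pos":[0,0,-1],"rotation":[0,0,-0.022]},{"grip":1,"delta_pos":[0,0,-1],"rotation":[0,0,-0.022]}]'|tail -5
python3 -m creep '[{"grip":1,"delta_pos":[0.12,-0.4,-0.3],"rotation":[0,0,0]},{"grip":1,"delta_pos":[0.12,-0.8,-0.3],"rotation":[0,0,0]},{"grip":1,"delta_pos":[0.12,-1,-0.3],"rotation":[0,0,0]},{"grip":1,"delta_pos":[0.12,-1,-0.3],"rotation":[0,0,0]}]'|tail -2
python3 -m creep '[{"grip":1,"delta_pos":[0.12,-0.4,0],"rotation":[0,0,0]},{"grip":1,"delta_pos":[0.12,-0.8,0],"rotation":[0,0,0]},{"grip":1,"delta_pos":[0.12,-1,0],"rotation":[0,0,0]},{"grip":1,"delta_pos":[0.12,-1,0],"rotation":[0,0,0]}]'|tail -5
python3 - <<'E'
from h import *
s=snap('wrist','w3.png')
o=ctrl.get_obs();print(o['tool_pos'],o['orientation'],np.round(o['joint_pos'],1),o['clock'])
E
```

```text
tool_pos: [0.4527, 0.1834, 0.1305]
orientation: [179.7, 0.3, 179.9]
force: [0.7, 0.4, -2.4]
opening: 0.0255
gripper_force: 30.0
opening: 0.0256
gripper_force: 30.0
tool_pos: [0.4257, -0.0198, 0.1558]
orientation: [-180.0, -0.1, 179.8]
force: [0.2, 0.2, -1.4]
opening: 0.0254
gripper_force: 3.0
[ 0.42602783 -0.01888162  0.15590725] [-1.79984709e+02 -6.03141242e-02  1.79775246e+02] [  24.2    1.7  -36.7   -0.   -51.6 -114.4] 15.2
```

View pics/w3.png

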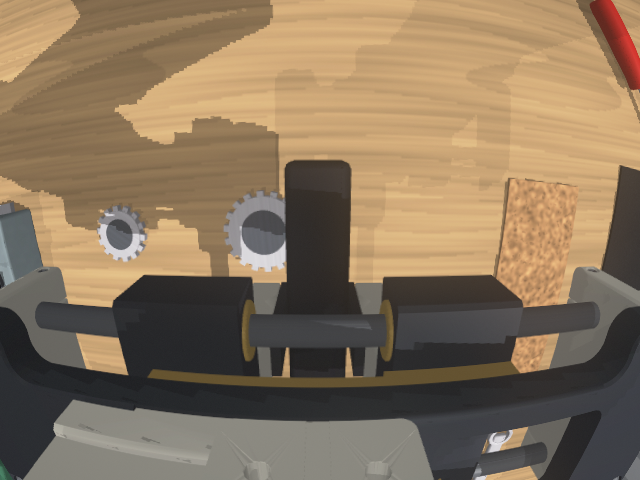

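The wrist view shows the handle still in the jaws, at (318,220). The grip force has dropped to 3 N, so this is the slackening. I'll let it settle and check the bar from outside.

```bash
python3 -m creep '[{"grip":1,"delta_pos":[0,0,0],"rotation":[0,0,0]},{"grip":1,"delta_pos":[0,0,0],"rotation":[0,0,0]},{"grip":1,"delta_pos":[0,0,0],"rotation":[0,0,0]},{"grip":1,"delta_pos":[0,0,0],"rotation":[0,0,0]},{"grip":1,"delta_pos":[0,0,0],"rotation":[0,0,0]}]'|tail -5
python3 - <<'E'
from h import *
a=snap('top')['color'];b=snap('scene')['color']
A=cv2.resize(a[100:300,270:430],None,fx=2.5,fy=2.5,interpolation=cv2.INTER_CUBIC)
B=cv2.resize(b[190:390,210:370],None,fx=2.5,fy=2.5,interpolation=cv2.INTER_CUBIC)
cv2.imwrite('pics/ts1.png',np.hstack([A,B])[...,::-1])
E
```

```text
tool_pos: [0.4264, -0.0178, 0.1565]
orientation: [180.0, -0.0, 179.9]
force: [0.3, 0.5, -1.7]
opening: 0.0258
gripper_force: 30.0
```

View pics/ts1.png

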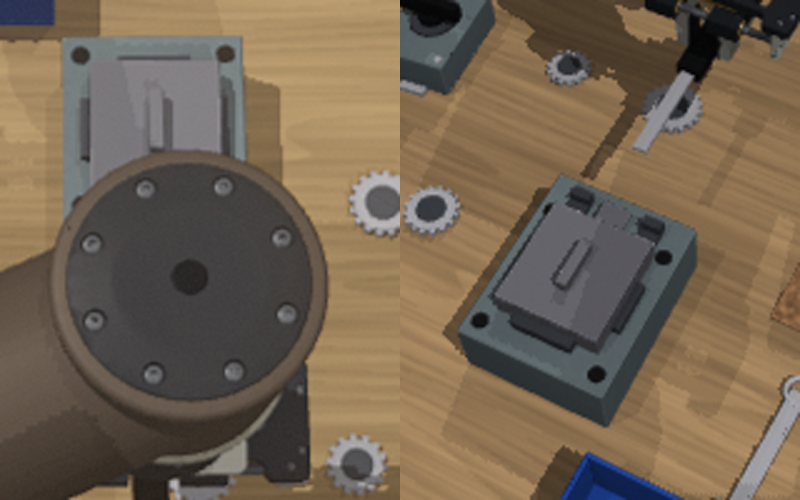

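Run:
```python
from h import *
s=load('scene')
f=lambda p:((p[0]-400)/2.5+210,p[1]/2.5+190)
for n,p,z in [('dFR',(560,176),.07),('dFL',(697,232),.07),('dRR',(462,335),.07),('dRL',(607,400),.07),('rib1',(588,240),.11),('rib2',(556,282),.11),('tab',(606,203),.083),('tab2',(628,212),.083),('spr b',(432,210),.008),('spr c',(569,68),.008)]:
    print(n,np.round(onz(s,*f(p),z),4))
print('expected tip px',proj(s,[.5712,-.018,.142]),'measured',f((642,150)), 'other blade end expected',proj(s,[.4712,-.018,.142]),f((692,73)))
for z in(.12,.13,.14,.15): print(z,np.round(onz(s,*f((642,150)),z),4))
```

```text
dFR [ 0.5914 -0.0982  0.07  ]
dFL [0.5896 0.0505 0.07  ]
dRR [ 0.7782 -0.0909  0.07  ]
dRL [0.7747 0.0551 0.07  ]
rib1 [ 0.662  -0.0234  0.11  ]
rib2 [ 0.7118 -0.0277  0.11  ]
tab [ 0.6059 -0.0378  0.083 ]
tab2 [ 0.6056 -0.0142  0.083 ]
spr b [ 0.6521 -0.2217  0.008 ]
spr c [ 0.4275 -0.1889  0.008 ]
expected tip px [305.47584061 249.10491632] measured (306.8, 250.0) other blade end expected [324.8436631  218.67744171] (326.8, 219.2)
0.12 [ 0.5588 -0.0221  0.12  ]
0.13 [ 0.5648 -0.0185  0.13  ]
0.14 [ 0.5709 -0.0148  0.14  ]
0.15 [ 0.5769 -0.0112  0.15  ]
```

```bash
python3 -m creep '[{"grip":1,"delta_pos":[0,-0.08,0.3],"rotation":[0,0,0]},{"grip":1,"delta_pos":[0,-0.08,0.6],"rotation":[0,0,0]},{"grip":1,"delta_pos":[0,-0.08,0.68],"rotation":[0,0,0]},{"grip":1,"delta_pos":[0,-0.08,0.68],"rotation":[0,0,0]},{"grip":1,"delta_pos":[0,-0.08,0.68],"rotation":[0,0,0]}]'|tail -5
python3 -c "
from h import *
print(ctrl.get_obs()['tool_pos'],ctrl.get_obs()['orientation'])"
```

```text
tool_pos: [0.4272, -0.0259, 0.0894]
orientation: [-180.0, 0.0, 179.9]
force: [-0.8, -0.5, -0.9]
opening: 0.0255
gripper_force: 30.0
[ 0.42715055 -0.02590125  0.08943385] [-1.79996472e+02  4.71401790e-02  1.79934118e+02]
```

```bash
python3 -m creep '[{"grip":1,"delta_pos":[-0.12,0,0],"rotation":[0,0,0]},{"grip":1,"delta_pos":[-0.24,0,0],"rotation":[0,0,0]},{"grip":1,"delta_pos":[-0.34,0,0],"rotation":[0,0,0]},{"grip":1,"delta_pos":[-0.34,0,0],"rotation":[0,0,0]},{"grip":1,"delta_pos":[-0.34,0,0],"rotation":[0,0,0]}]'|tail -5
python3 - <<'E'
from h import *
b=snap('scene')['color']
B=cv2.resize(b[220:340,225:345],None,fx=5,fy=5,interpolation=cv2.INTER_CUBIC)
cv2.imwrite('pics/s2.png',B[...,::-1])
E
```

```text
tool_pos: [0.4604, -0.0263, 0.0884]
orientation: [-180.0, -0.0, 179.9]
force: [-1.0, -0.5, -2.2]
opening: 0.0259
gripper_force: 30.0
```

View pics/s2.png

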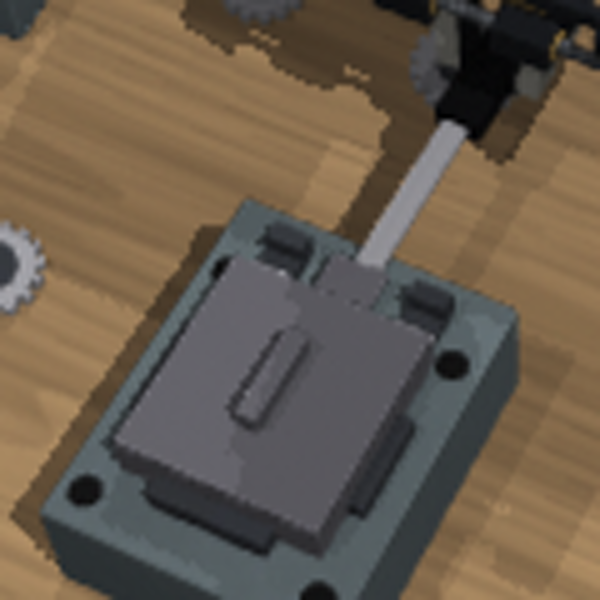

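The blade is on the deck with its tip at the tab's edge, about (370,265). It sits slightly to the +y side, so I'll shift about 3 mm and push in.

```bash
python3 -m creep '[{"grip":1,"delta_pos":[0,-0.03,0],"rotation":[0,0,0]},{"grip":1,"delta_pos":[-0.08,-0.03,0],"rotation":[0,0,0]},{"grip":1,"delta_pos":[-0.16,-0.03,0],"rotation":[0,0,0]},{"grip":1,"delta_pos":[-0.21,-0.03,0],"rotation":[0,0,0]},{"grip":1,"delta_pos":[-0.21,-0.03,0],"rotation":[0,0,0]}]'|tail -5
python3 -c "
from h import *
o=ctrl.get_obs();print(o['tool_pos'],o['force'],o['moment'],o['clock'])"
```

```text
tool_pos: [0.4824, -0.0292, 0.0885]
orientation: [-180.0, 0.0, 179.9]
force: [0.1, -0.2, -1.7]
opening: 0.0257
gripper_force: 30.0
[ 0.4823862  -0.02915902  0.08852055] [ 0.13375266 -0.21271361 -1.71427195] [ 0.00731162 -0.117977    0.01340607] 17.35
```

```bash
python3 -m creep '[{"grip":1,"delta_pos":[0.01,0,0.07],"rotation":[0,-0.034,0]},{"grip":1,"delta_pos":[0.014,0,0.126],"rotation":[0,-0.0667,0]},{"grip":1,"delta_pos":[0.016,0,0.18],"rotation":[0,-0.1,0]},{"grip":1,"delta_pos":[0.016,0,0.237],"rotation":[0,-0.1333,0]},{"grip":1,"delta_pos":[0.016,0,0.237],"rotation":[0,-0.1333,0]}]'|tail -5
python3 -m creep '[{"grip":1,"delta_pos":[0,0,0.04],"rotation":[0,-0.02,0]},{"grip":1,"delta_pos":[-0.005,0,0.075],"rotation":[0,-0.04,0]},{"grip":1,"delta_pos":[-0.01,0,0.115],"rotation":[0,-0.06,0]},{"grip":1,"delta_pos":[-0.01,0,0.115],"rotation":[0,-0.06,0]}]'|tail -5
python3 - <<'E'
from h import *
o=ctrl.get_obs();print(o['tool_pos'],o['force'],o['moment'],o['clock'])
b=snap('scene')['color']
B=cv2.resize(b[220:340,225:345],None,fx=5,fy=5,interpolation=cv2.INTER_CUBIC)
cv2.imwrite('pics/s3.png',B[...,::-1])
E
```

```text
tool_pos: [0.4769, -0.0301, 0.0637]
orientation: [-179.9, 11.9, 180.0]
force: [-5.6, -0.6, 0.2]
opening: 0.0257
gripper_force: 30.0
tool_pos: [0.4899, -0.0347, 0.0653]
orientation: [179.2, 16.0, 179.9]
force: [-3.0, 0.1, -2.2]
opening: 0.0254
gripper_force: 30.0
[ 0.48989851 -0.03466164  0.06533888] [-2.99145471  0.07508952 -2.16658579] [0.11672626 1.91973845 0.1055393 ] 18.25
```

View pics/s3.png

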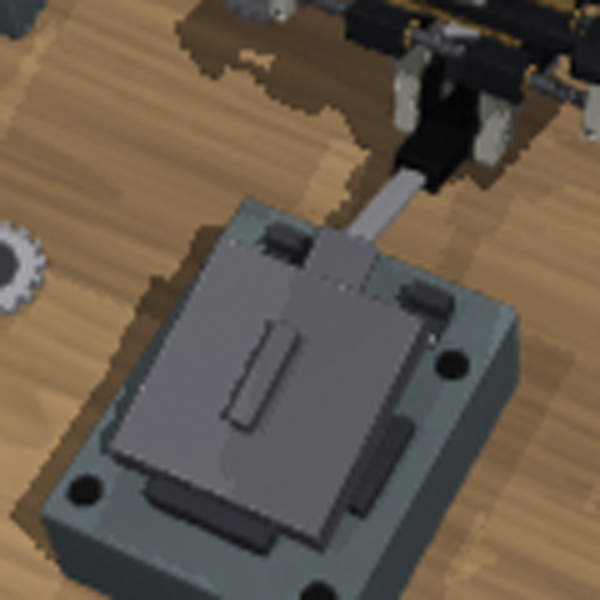

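The cover's front has come up: the tab is now at (340,255) and the white catch noses show at (430,340). I'll let it settle and check.

```bash
python3 -m creep '[{"grip":1,"delta_pos":[0,0,0],"rotation":[0,0,0]},{"grip":1,"delta_pos":[0,0,0],"rotation":[0,0,0]},{"grip":1,"delta_pos":[0,0,0],"rotation":[0,0,0]}]'|tail -5
python3 - <<'E'
from h import *
o=ctrl.get_obs();print(o['tool_pos'],o['force'],o['moment'],o['joint_pos'],o['qvel'])
s=snap('scene')
o_=s['color'];
B=cv2.resize(o_[220:340,225:345],None,fx=5,fy=5,interpolation=cv2.INTER_CUBIC)
cv2.imwrite('pics/s4.png',B[...,::-1])
# tab front edge height: ray at x=.604,y=-.029 plane
f=lambda p:(p[0]/5+225,p[1]/5+220)
for z in (.07,.083,.09,.095): print(z,(proj(s,[.604,-.029,z])-[225,220])*5)
E
```

```text
tool_pos: [0.4902, -0.0331, 0.0653]
orientation: [179.1, 16.1, 179.9]
force: [-2.8, 0.9, -1.5]
opening: 0.0257
gripper_force: 30.0
[ 0.49017077 -0.03314638  0.06529412] [-2.79907305  0.85390216 -1.45340341] [0.14441982 1.87453023 0.04540654] [  19.66629769    8.06569092  -58.19307605   28.88997866   -9.45099804
 -137.5587832 ] [-0.03755744 -0.05299437 -0.16996283  0.11350453  0.27881185 -0.24865912]
0.07 [356.75892541 274.43320193]
0.083 [355.10381929 259.83335406]
0.09 [354.19939787 251.85536714]
0.095 [353.54761568 246.10593466]
```

```bash
python3 -m creep '[{"grip":1,"delta_pos":[0.04,0,-0.1],"rotation":[0,0.03,0]},{"grip":1,"delta_pos":[0.081,0,-0.216],"rotation":[0,0.06,0]},{"grip":1,"delta_pos":[0.081,0,-0.216],"rotation":[0,0.06,0]}]'
python3 -c "
from h import *
o=ctrl.get_obs();print(o['tool_pos'],o['moment'],o['joint_pos'])"
```

```text
clock: 18.95
tool_pos: [0.4793, -0.0315, 0.0859]
orientation: [179.0, 10.9, 180.0]
force: [0.5, 0.6, -0.8]
opening: 0.0258
gripper_force: 30.0
[ 0.47933975 -0.03145344  0.0859396 ] [0.05864783 0.43887744 0.03809621] [  22.12832138    7.12239572  -46.74514454    7.19326372  -25.80201459
 -118.25018103]
```

```bash
python3 -m creep '[{"grip":1,"delta_pos":[0.08,0,0.03],"rotation":[0,0.016,0]},{"grip":1,"delta_pos":[0.155,0,0.051],"rotation":[0,0.032,0]},{"grip":1,"delta_pos":[0.28,0,-0.01],"rotation":[0,0.06,0]},{"grip":1,"delta_pos":[0.417,0,-0.07],"rotation":[0,0.088,0]},{"grip":1,"delta_pos":[0.417,0,-0.07],"rotation":[0,0.088,0]}]'
python3 -c "
from h import *
o=ctrl.get_obs();print(o['tool_pos'],o['orientation'],o['moment'],o['joint_pos'])"
```

```text
clock: 19.45
tool_pos: [0.4335, -0.0342, 0.0825]
orientation: [179.2, 2.7, -179.9]
force: [0.5, -0.1, -1.4]
opening: 0.026
gripper_force: 30.0
[ 0.43346301 -0.03422112  0.08254698] [ 179.20870321    2.69310745 -179.9152708 ] [-0.00664521 -0.05710675 -0.02398611] [  21.90268836    7.32345518  -43.28424934    0.44592352  -36.59886577
 -112.15087736]
```

```bash
python3 -m creep '[{"grip":1,"delta_pos":[0,0,-0.3],"rotation":[0,0.03,0]},{"grip":1,"delta_pos":[0,0,-0.6],"rotation":[0,0.03,0]},{"grip":1,"delta_pos":[0,0.3,-0.6],"rotation":[0,0.03,0]},{"grip":1,"delta_pos":[-0.1,0.9,-0.6],"rotation":[0,0.03,0]},{"grip":1,"delta_pos":[-0.1,0.9,-0.6],"rotation":[0,0.03,0]}]'|tail -5
python3 -m creep '[{"grip":1,"delta_pos":[-0.06,0.4,0],"rotation":[0,0,0]},{"grip":1,"delta_pos":[-0.06,0.8,0],"rotation":[0,0,0]},{"grip":1,"delta_pos":[-0.06,1,0],"rotation":[0,0,0.022]},{"grip":1,"delta_pos":[-0.06,1,0],"rotation":[0,0,0.022]},{"grip":1,"delta_pos":[-0.06,1,0],"rotation":[0,0,0.022]}]'|tail -5
python3 - <<'E'
from h import *
o=ctrl.get_obs();print(o['tool_pos'],o['orientation'],o['joint_pos'])
b=snap('scene')['color'];snap('top')
B=cv2.resize(b[190:390,210:450],None,fx=3,fy=3,interpolation=cv2.INTER_CUBIC)
cv2.imwrite('pics/s5.png',B[...,::-1])
E
```

```text
tool_pos: [0.4426, 0.0581, 0.1448]
orientation: [179.1, 0.3, -179.8]
force: [-0.3, 0.0, -1.5]
opening: 0.0258
gripper_force: 30.0
tool_pos: [0.4465, 0.1552, 0.1453]
orientation: [179.2, 0.0, 178.2]
force: [0.5, -0.9, -1.5]
opening: 0.0259
gripper_force: 30.0
[0.44650157 0.15517503 0.14528596] [1.79228153e+02 3.83323773e-02 1.78241808e+02] [  42.66946979    6.88489427  -32.31332856   -0.68216139  -50.23608563
 -133.99366116]
```

View pics/s5.png

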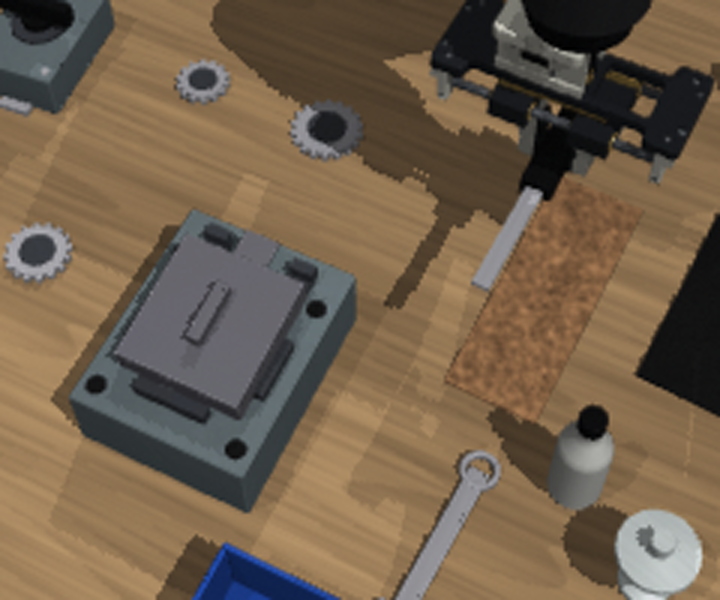

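The cover's front stands propped up, and the bar is held with its tip at crop (483,285). I'll check its pitch against the expected position.

Run:
```python
from h import *
s=load('scene');f=lambda p:np.array([p[0]/3+210,p[1]/3+190])
z=.1453-.0235+.009;y=np.deg2rad(-1.8)
for p in(0,2,5,8):
    a=np.deg2rad(p);X=lambda d:[.4465+d*np.cos(y)*np.cos(a)+.0145*np.sin(a),.1552+d*np.sin(y),.1453+d*np.sin(a)-.0145*np.cos(a)]
    print(p,(proj(s,X(.145))-[210,190])*3,(proj(s,X(.045))-[210,190])*3)
# tab height now: tab crop (262,238) front edge mid
for zz in(.083,.088,.093,.098): print(zz,(proj(s,[.604,-.029,zz])-[210,190])*3)
```

```text
0 [477.92308061 288.96333137] [533.05614551 189.65353855]
2 [478.16395643 285.8415076 ] [533.02706478 188.9401316 ]
5 [478.71208127 280.73998827] [533.03786252 187.74443879]
8 [479.486458   275.14282443] [533.11429167 186.40026683]
0.083 [258.06229157 245.90001244]
0.088 [257.6752561  242.48593587]
0.093 [257.28534572 239.04649948]
0.098 [256.89252828 235.58141967]
```

```bash
python3 -m creep '[{"grip":1,"delta_pos":[-0.07,0.24,0],"rotation":[0,0,0]},{"grip":1,"delta_pos":[-0.07,0.24,0.4],"rotation":[0,0,0]},{"grip":1,"delta_pos":[-0.07,0.24,0.8],"rotation":[0,0,0]},{"grip":1,"delta_pos":[-0.07,0.24,1],"rotation":[0,0,0]},{"grip":1,"delta_pos":[-0.07,0.24,1],"rotation":[0,0,0]}]'|tail -5
python3 -c "
from h import *
o=ctrl.get_obs();print(o['tool_pos'],o['orientation'])"
```

```text
tool_pos: [0.453, 0.1783, 0.0439]
orientation: [179.4, -0.2, 178.1]
force: [-0.6, -0.1, -1.7]
opening: 0.0257
gripper_force: 30.0
[0.45304    0.17834381 0.04391765] [179.38927531  -0.19056878 178.09438792]
```

```bash
python3 -m creep '[{"grip":1,"delta_pos":[0,0,0.16],"rotation":[0,0,0]},{"grip":1,"delta_pos":[0,0,0.165],"rotation":[0,0,0]},{"grip":0,"delta_pos":[0,0,0.165],"rotation":[0,0,0]},{"grip":0,"delta_pos":[0,0,0.165],"rotation":[0,0,0]},{"grip":0,"delta_pos":[0,0,0.165],"rotation":[0,0,0]}]'|tail -5
python3 -m creep '[{"grip":0,"delta_pos":[0,0,0],"rotation":[0,0,0]},{"grip":0,"delta_pos":[0,0,-0.3],"rotation":[0,0,-0.02]},{"grip":0,"delta_pos":[0,0,-0.8],"rotation":[0,0,-0.02]},{"grip":0,"delta_pos":[0,0,-1],"rotation":[0,0,-0.02]},{"grip":0,"delta_pos":[0,0,-1],"rotation":[0,0,-0.02]}]'|tail -5
python3 -m creep '[{"grip":0,"delta_pos":[-0.4,-0.4,-0.4],"rotation":[-0.01,0,0]},{"grip":0,"delta_pos":[-1,-1,-0.5],"rotation":[-0.01,0,0]},{"grip":0,"delta_pos":[-1,-1,-0.5],"rotation":[-0.01,0,0]},{"grip":0,"delta_pos":[-1,-1,-0.5],"rotation":[-0.01,0,0]}]'|grep -E "tool|ori"
python3 -m creep '[{"grip":0,"delta_pos":[-0.5,-0.5,0],"rotation":[0,0,0]},{"grip":0,"delta_pos":[-1,-1,0],"rotation":[0,0,0]},{"grip":0,"delta_pos":[-1,-1,0],"rotation":[0,0,0]}]'|grep -E "tool|ori"
python3 - <<'E'
from h import *
o=ctrl.get_obs();print(o['tool_pos'],o['orientation'],o['joint_pos'])
snap('wrist','w5.png');snap('top','t5.png')
E
```

```text
tool_pos: [0.4551, 0.1814, 0.0312]
orientation: [179.1, 0.1, 178.2]
force: [0.2, 0.5, 0.3]
opening: 0.044
gripper_force: 0.0
tool_pos: [0.4562, 0.1809, 0.1339]
orientation: [178.9, 0.4, -180.0]
force: [-0.2, 0.8, 0.2]
opening: 0.0834
gripper_force: 0.0
tool_pos: [0.5576, 0.0757, 0.1792]
orientation: [178.3, 0.2, 179.8]
tool_pos: [0.6552, -0.0226, 0.1748]
orientation: [178.3, 0.0, 180.0]
[ 0.65518406 -0.02255551  0.17480556] [1.78256884e+02 1.48438127e-02 1.79987965e+02] [  14.07460282   21.75348649   -6.74594445   -1.92759686  -61.07552526
 -103.16030889]
```

View pics/w5.png

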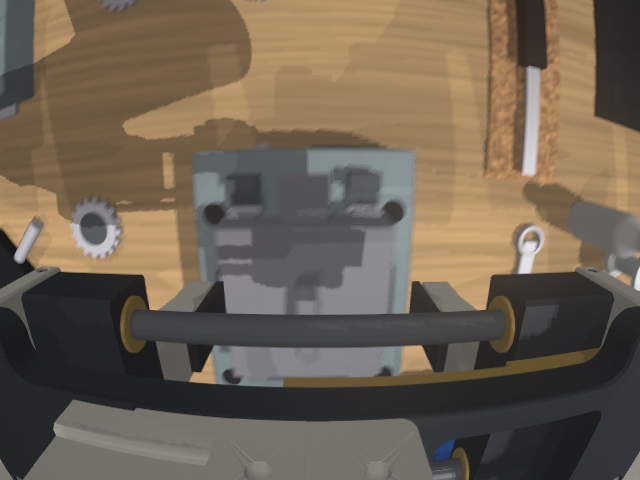

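The wrist view shows the dryer's front edge from (192,153) to (415,150) and the rib's near end at (308,285). The bar is back on the cork mat at (530,110).

Run:
```python
from meas import *
s=load('wrist');K=s['intrinsics']
for n,p,z in [('FR',(192,153),.07),('FL',(415,150),.07),('holeR',(214,212),.07),('holeL',(395,211),.07),('RR',(214,384),.07),('ribnear',(308,285),.115),('rib l',(298,300),.115),('rib r',(318,300),.115),('bar end/tip',(529,175),.014),('b spr',(96,228),.008)]: print(n,np.round(onz(s,*p,z),4))
t=load('top');h,g,d=masks(t)
print('top handle',rect(t,d,(215,235,250,308),.019),'blade',rect(t,g,(222,200,246,256),.014))
```

```text
FR [ 0.5876 -0.103   0.07  ]
FL [0.5865 0.0443 0.07  ]
holeR [ 0.6277 -0.0895  0.07  ]
holeL [0.6279 0.0319 0.07  ]
RR [ 0.7673 -0.1039  0.07  ]
ribnear [ 0.6621 -0.027   0.115 ]
rib l [ 0.6713 -0.0328  0.115 ]
rib r [ 0.6714 -0.0213  0.115 ]
bar end/tip [0.6024 0.1742 0.014 ]
b spr [ 0.6505 -0.2243  0.008 ]Traceback (most recent call last):
  File "<stdin>", line 5, in <module>
  File "meas.py", line 8, in rect
    c=seg(mask,box)[:,0,:]
      ~~~^^^^^^^^^^
  File "meas.py", line 6, in seg
    return max(c,key=cv2.contourArea)
ValueError: max() iterable argument is empty
```

```bash
python3 -m creep '[{"grip":0,"delta_pos":[-0.32,-0.055,0],"rotation":[0.0193,0,0]},{"grip":0,"delta_pos":[-0.32,-0.055,0.25],"rotation":[0.0193,0,0]},{"grip":0,"delta_pos":[-0.32,-0.055,0.45],"rotation":[0.0193,0,0]},{"grip":1,"delta_pos":[-0.32,-0.055,0.46],"rotation":[0.0193,0,0]},{"grip":1,"delta_pos":[-0.32,-0.055,0.46],"rotation":[0.0193,0,0]}]'|tail -6
for i in 1 2; do python3 -m creep '[{"grip":1,"delta_pos":[0,0,0],"rotation":[0,0,0]},{"grip":1,"delta_pos":[0,0,0],"rotation":[0,0,0]},{"grip":1,"delta_pos":[0,0,0],"rotation":[0,0,0]},{"grip":1,"delta_pos":[0,0,0],"rotation":[0,0,0]},{"grip":1,"delta_pos":[0,0,0],"rotation":[0,0,0]}]'|tail -5; done
```

```text
clock: 23.35
tool_pos: [0.6858, -0.025, 0.1293]
orientation: [-180.0, -0.0, -180.0]
force: [-0.2, 0.7, 0.1]
opening: 0.0768
gripper_force: 0.0
tool_pos: [0.6864, -0.0253, 0.13]
orientation: [180.0, 0.1, 180.0]
force: [-0.8, -0.1, 0.3]
opening: 0.0374
gripper_force: 0.0
tool_pos: [0.6864, -0.0257, 0.1297]
orientation: [-180.0, 0.1, 180.0]
force: [0.1, -2.6, 0.6]
opening: 0.0115
gripper_force: 30.0
```

```bash
python3 -m creep '[{"grip":1,"delta_pos":[0,0,-0.15],"rotation":[0,0,0]},{"grip":1,"delta_pos":[0,0,-0.4],"rotation":[0,0,0]},{"grip":1,"delta_pos":[0,0,-0.8],"rotation":[0,0,0]},{"grip":1,"delta_pos":[0,0,-1],"rotation":[0,0,0]},{"grip":1,"delta_pos":[0,0,-1],"rotation":[0,0,0]}]'|tail -5
python3 - <<'E'
from h import *
o=ctrl.get_obs();print(o['tool_pos'],o['orientation'])
b=snap('scene')['color'];snap('top')
B=cv2.resize(b[130:390,170:430],None,fx=2.2,fy=2.2,interpolation=cv2.INTER_CUBIC)
cv2.imwrite('pics/s6.png',B[...,::-1])
E
```

```text
tool_pos: [0.6881, -0.0249, 0.2351]
orientation: [179.9, 0.5, -180.0]
force: [0.5, 0.4, -1.0]
opening: 0.0115
gripper_force: 30.0
[ 0.68810385 -0.02489231  0.23510188] [ 179.9191165     0.49529131 -179.98833691]
```

View pics/s6.png

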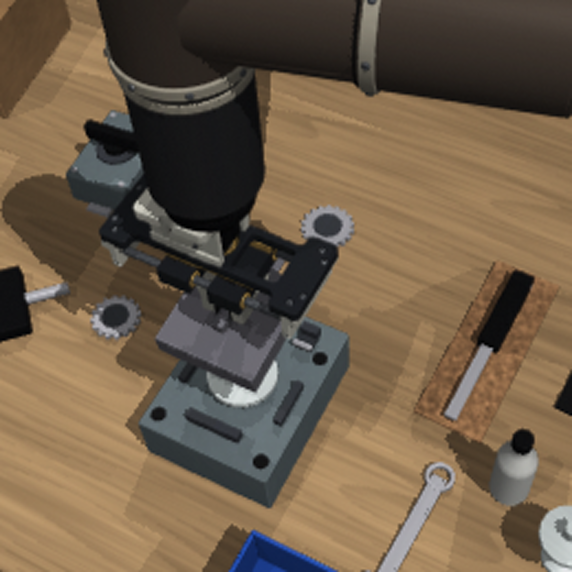

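```bash
for i in 1 2 3 4; do python3 -m creep '[{"grip":1,"delta_pos":[0.25,0.4,0],"rotation":[0,0,0]},{"grip":1,"delta_pos":[0.5,0.8,0],"rotation":[0,0,0]},{"grip":1,"delta_pos":[0.595,0.95,0],"rotation":[0,0,0]},{"grip":1,"delta_pos":[0.595,0.95,0],"rotation":[0,0,0]}]'|grep -E "tool|gripper"; done
python3 - <<'E'
from h import *
o=ctrl.get_obs();print(o['tool_pos'],o['orientation'],o['clock'])
a=snap('wrist')['color'];b=snap('scene')['color']
B=cv2.resize(b[180:400,360:600],None,fx=1.65,fy=1.65);A=cv2.resize(a,(480,363))
cv2.imwrite('pics/ws7.png',np.hstack([A[:363],B[:363,:320]])[...,::-1])
E
```

```text
tool_pos: [0.6251, 0.0718, 0.229]
gripper_force: 30.0
tool_pos: [0.5663, 0.1662, 0.2291]
gripper_force: 30.0
tool_pos: [0.5074, 0.2608, 0.229]
gripper_force: 30.0
tool_pos: [0.4483, 0.3556, 0.2289]
gripper_force: 30.0
[0.44831078 0.35561167 0.22886679] [-1.79970288e+02  4.15461360e-02 -1.79937881e+02] 26.55
```

View pics/ws7.png

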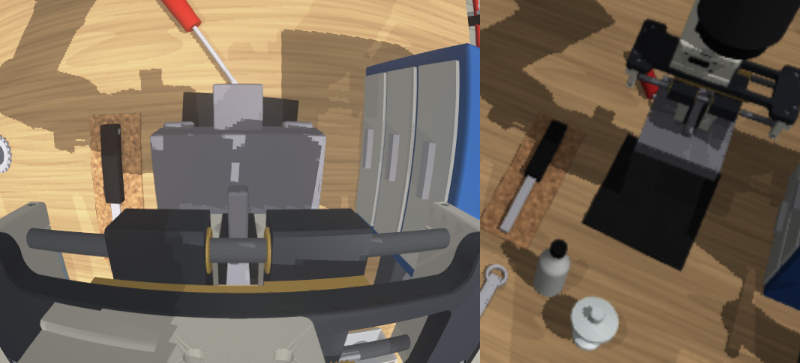

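The cover is centred over the rubber mat in both views. Next I'll lower it.

```bash
python3 -m creep '[{"grip":1,"delta_pos":[0,0,0.4],"rotation":[0,0,0]},{"grip":1,"delta_pos":[0,0,0.8],"rotation":[0,0,0]},{"grip":1,"delta_pos":[0,0,1],"rotation":[0,0,0]},{"grip":1,"delta_pos":[0,0,1],"rotation":[0,0,0]}]'|grep -E "tool|force"
python3 -m creep '[{"grip":1,"delta_pos":[0,0,0.3],"rotation":[0,0,0]},{"grip":1,"delta_pos":[0,0,0.55],"rotation":[0,0,0]},{"grip":1,"delta_pos":[0,0,0.62],"rotation":[0,0,0]},{"grip":1,"delta_pos":[0,0,0.65],"rotation":[0,0,0]},{"grip":1,"delta_pos":[0,0,0.65],"rotation":[0,0,0]}]'|grep -E "tool|force"
python3 -m creep '[{"grip":1,"delta_pos":[0,0,0.02],"rotation":[0,0,0]},{"grip":1,"delta_pos":[0,0,0.04],"rotation":[0,0,0]},{"grip":1,"delta_pos":[0,0,0.04],"rotation":[0,0,0]}]'|grep -E "tool|force"
```

```text
tool_pos: [0.4483, 0.3515, 0.1262]
force: [-0.6, 1.0, -0.9]
gripper_force: 30.0
tool_pos: [0.4495, 0.3551, 0.0656]
force: [0.4, 0.2, -1.2]
gripper_force: 30.0
tool_pos: [0.4489, 0.3555, 0.0615]
force: [-1.0, 0.5, 3.6]
gripper_force: 30.0
```

```bash
python3 -m creep '[{"grip":0,"delta_pos":[0,0,0],"rotation":[0,0,0]},{"grip":0,"delta_pos":[0,0,0],"rotation":[0,0,0]},{"grip":0,"delta_pos":[0,0,0],"rotation":[0,0,0]},{"grip":0,"delta_pos":[0,0,-0.3],"rotation":[0,0,0]},{"grip":0,"delta_pos":[0,0,-0.8],"rotation":[0,0,0]}]'|grep -E "tool|force|open"
python3 -m creep '[{"grip":0,"delta_pos":[0,0,-0.4],"rotation":[0,0,0]},{"grip":0,"delta_pos":[0,0,-0.9],"rotation":[0,0,0]},{"grip":0,"delta_pos":[0,0,-1],"rotation":[0,0,0]}]'|grep -E "tool|force|open"
for i in 1 2 3 4; do python3 -m creep '[{"grip":0,"delta_pos":[0.06,-0.5,0],"rotation":[0,0,0]},{"grip":0,"delta_pos":[0.06,-1,0],"rotation":[0,0,0]},{"grip":0,"delta_pos":[0.06,-1,0],"rotation":[0,0,0]}]'|grep -E "tool"; done
python3 - <<'E'
from meas import *
s=snap('wrist');s['fish']=True;t=snap('top','t8.png');h,g,d=masks(s)
cv2.imwrite('pics/w8.png',s['color'][...,::-1])
o=ctrl.get_obs();print(o['tool_pos'],o['orientation'],o['clock'])
for p in [(.4245,-.063,.008),(.4245,-.193,.008)]: print(proj(s,p))
# cover in top
print('cover px grey', rect(t,(masks(t)[0][...,2]>70)&g[:480]&False if False else masks(t)[1]&(masks(t)[0][...,2]>75),(100,225,200,325),.03))
E
```

```text
tool_pos: [0.4471, 0.3529, 0.1381]
force: [1.3, 0.8, 0.5]
opening: 0.046
gripper_force: 0.0
tool_pos: [0.4503, 0.3565, 0.2469]
force: [-0.0, -0.1, 0.3]
opening: 0.07
gripper_force: 0.0
tool_pos: [0.4412, 0.2505, 0.2407]
tool_pos: [0.4352, 0.1507, 0.2404]
tool_pos: [0.4294, 0.0509, 0.2404]
tool_pos: [0.4236, -0.0491, 0.2403]
[ 0.42437166 -0.04610953  0.24035265] [1.79980686e+02 8.64018444e-02 1.79785338e+02] 29.95
[304.50727082 215.70413796]
[181.98611209 217.54421959]
cover px grey (array([0.4407, 0.3424]), array([0.201 , 0.1999]), 2.5)
```

View pics/t8.png

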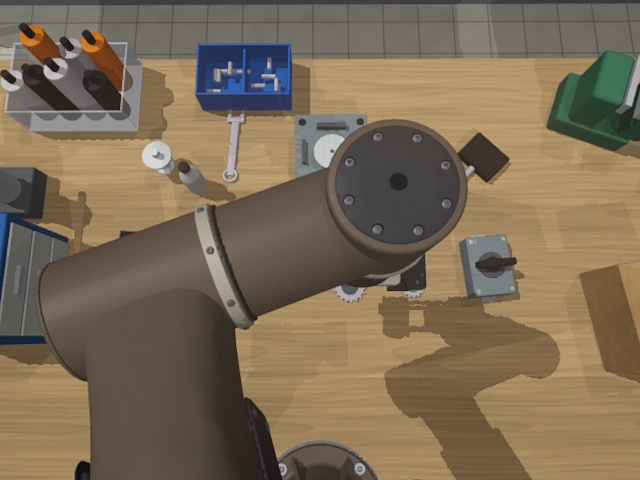

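The top view shows the isolator off (495,263) and the turntable plate exposed at (328,152). The cover is hidden behind the arm. That was my last picture, so from here I measure by code only.

Run:
```python
from meas import *
s=load('wrist');h,g,d=masks(s)
for b in [(262,172,350,262),(150,185,215,250)]:
    sub=h[b[1]:b[3],b[0]:b[2]]
    print('spr',circ(s,g,b,.008),b)
    # bright teeth ring + dark hub
    print(' hub',circ(s,(h[...,1]<70)&(h[...,2]<95),b,.008))
```

```text
spr (array([ 0.4234, -0.0625]), 0.0671, array([ 0.4229, -0.0622], dtype=float32)) (262, 172, 350, 262)
 hub (array([ 0.4239, -0.0625]), 0.0351, array([ 0.4238, -0.0628], dtype=float32))
spr (array([ 0.4235, -0.1912]), 0.0521, array([ 0.4235, -0.1913], dtype=float32)) (150, 185, 215, 250)
 hub (array([ 0.4244, -0.1924]), 0.0265, array([ 0.4243, -0.1923], dtype=float32))
```

```bash
python3 -m creep '[{"grip":0,"delta_pos":[0.01,-0.16,0],"rotation":[0,0,0]},{"grip":0,"delta_pos":[0.01,-0.16,0.5],"rotation":[0,0,0]},{"grip":0,"delta_pos":[0.01,-0.16,1],"rotation":[0,0,0]},{"grip":0,"delta_pos":[0.01,-0.16,1],"rotation":[0,0,0]}]'|grep tool
python3 -m creep '[{"grip":0,"delta_pos":[0,0,0.5],"rotation":[0,0,0]},{"grip":0,"delta_pos":[0,0,0.9],"rotation":[0,0,0]},{"grip":0,"delta_pos":[0,0,0.9],"rotation":[0,0,0]},{"grip":0,"delta_pos":[0,0,0.9],"rotation":[0,0,0]}]'|tail -5
python3 - <<'E'
from meas import *
print(ctrl.get_obs()['tool_pos'])
s=snap('scene');h,g,d=masks(s)
m=(h[...,1]<40)&(h[...,2]>130)
print('plate scene',circ(s,m,(250,270,310,330),.088))
t=snap('top');h,g,d=masks(t)
print('plate top',circ(t,(h[...,1]<40)&(h[...,2]>130),(300,120,365,205),.088))
E
```

```text
tool_pos: [0.4196, -0.0608, 0.1356]
tool_pos: [0.4247, -0.0603, 0.0519]
orientation: [-180.0, 0.1, -179.9]
force: [0.1, 0.7, -0.5]
opening: 0.0879
gripper_force: 0.0
[ 0.42474553 -0.06032989  0.05190122]
plate scene (array([ 0.6883, -0.0218]), 0.0763, array([ 0.688 , -0.0228], dtype=float32))
plate top (array([ 0.6865, -0.0338]), 0.0924, array([ 0.6888, -0.0369], dtype=float32))
```

```bash
python3 -m creep '[{"grip":0,"delta_pos":[0.005,-0.024,0.15],"rotation":[0,0,0]},{"grip":0,"delta_pos":[0.005,-0.024,0.28],"rotation":[0,0,0]},{"grip":0,"delta_pos":[0.005,-0.024,0.28],"rotation":[0,0,0]},{"grip":1,"delta_pos":[0.005,-0.024,0.28],"rotation":[0,0,0]},{"grip":1,"delta_pos":[0.005,-0.024,0.28],"rotation":[0,0,0]}]'|tail -5
python3 -m creep '[{"grip":1,"delta_pos":[0,0,0],"rotation":[0,0,0]},{"grip":1,"delta_pos":[0,0,0],"rotation":[0,0,0]},{"grip":1,"delta_pos":[0,0,0],"rotation":[0,0,0]},{"grip":1,"delta_pos":[0,0,0],"rotation":[0,0,0]}]'|tail -5
```

```text
tool_pos: [0.4241, -0.0632, 0.0238]
orientation: [179.9, 0.2, 180.0]
force: [0.2, 1.0, -0.1]
opening: 0.0766
gripper_force: 0.0
tool_pos: [0.4236, -0.0634, 0.0231]
orientation: [180.0, 0.1, -180.0]
force: [-1.5, 1.8, 8.0]
opening: 0.0651
gripper_force: 30.0
```

```bash
python3 -m creep '[{"grip":1,"delta_pos":[0,0,-0.3],"rotation":[0,0,0]},{"grip":1,"delta_pos":[0,0,-0.7],"rotation":[0,0,0]},{"grip":1,"delta_pos":[0,0,-1],"rotation":[0,0,0]},{"grip":1,"delta_pos":[0,0,-1],"rotation":[0,0,0]}]'|tail -4
for i in 1 2 3 4; do python3 -m creep '[{"grip":1,"delta_pos":[-0.4,0.09,-0.25],"rotation":[0,0,0]},{"grip":1,"delta_pos":[-0.82,0.09,-0.25],"rotation":[0,0,0]},{"grip":1,"delta_pos":[-0.82,0.09,-0.25],"rotation":[0,0,0]}]'|grep -E "tool|force"; done
python3 - <<'E'
from meas import *
s=snap('wrist');s['fish']=True;h,g,d=masks(s)
o=ctrl.get_obs();print(o['tool_pos'],o['orientation'],o['opening'],o['gripper_force'],o['clock'])
p=proj(s,[.687,-.028,.088]).astype(int);print(p, h[p[1]-50:p[1]+51:10,p[0]].tolist(), h[p[1],p[0]-60:p[0]+61:10].tolist())
for f in [(.5870,-.104,.07),(.587,.046,.07)]: print(proj(s,f))
E
```

```text
orientation: [179.9, 0.5, -180.0]
force: [0.5, -0.3, -1.1]
opening: 0.065
gripper_force: 30.0
tool_pos: [0.5095, -0.0541, 0.1475]
force: [-1.1, 0.1, -1.7]
gripper_force: 30.0
tool_pos: [0.5908, -0.0454, 0.1715]
force: [-1.3, -1.4, -2.2]
gripper_force: 30.0
tool_pos: [0.6721, -0.0365, 0.1956]
force: [-1.5, -0.7, -2.3]
gripper_force: 30.0
tool_pos: [0.7535, -0.0276, 0.2195]
force: [-0.5, 0.4, -1.3]
gripper_force: 30.0
[ 0.75136212 -0.0276362   0.21923335] [ 1.79999932e+02 -1.56161477e-01  1.79944897e+02] 0.06471670633260419 29.99947339296341 33.4
[318 150] [[84, 6, 224], [80, 3, 223], [75, 5, 224], [78, 6, 224], [75, 5, 224], [109, 20, 104], [83, 5, 222], [83, 5, 222], [80, 3, 220], [78, 6, 220], [97, 25, 135]] [[93, 23, 101], [95, 14, 112], [75, 7, 145], [78, 8, 151], [78, 6, 221], [78, 6, 220], [109, 20, 104], [83, 5, 221], [75, 5, 225], [75, 4, 227], [83, 5, 225], [78, 6, 223], [94, 25, 141]]
[220.64777122  29.12197032]
[412.8605562   28.98322497]
```

Run:
```python
from meas import *
s=load('wrist');h,g,d=masks(s)
print('plate',circ(s,(h[...,1]<11)&(h[...,2]>138),(255,90,385,205),.088))
print('mark',circ(s,h[...,2]<118,(305,138,332,163),.088))
# held sprocket
p=proj(s,[.7514,-.0276,.205]);print(p)
for b in [(250,240,390,400)]: print('held',circ(s,(h[...,1]<60)&(h[...,2]>90),b,.205))
```

```text
plate (array([ 0.6855, -0.0266]), 0.0737, array([ 0.6853, -0.0266], dtype=float32))
mark (array([ 0.6854, -0.0266]), 0.0068, array([ 0.6854, -0.0266], dtype=float32))
[319.45108083 303.92864715]
held (array([ 0.7424, -0.027 ]), 0.0681, array([ 0.7378, -0.0277], dtype=float32))
```

```bash
python3 -m creep '[{"grip":1,"delta_pos":[0.4,0.01,0],"rotation":[0,0,0]},{"grip":1,"delta_pos":[0.66,0.01,0.3],"rotation":[0,0,0]},{"grip":1,"delta_pos":[0.66,0.01,0.8],"rotation":[0,0,0]},{"grip":1,"delta_pos":[0.66,0.01,0.8],"rotation":[0,0,0]},{"grip":1,"delta_pos":[0.66,0.01,0.8],"rotation":[0,0,0]}]'|tail -5
python3 -m creep '[{"grip":1,"delta_pos":[0,0,0],"rotation":[0,0,0]},{"grip":1,"delta_pos":[0,0,0],"rotation":[0,0,0]}]'|tail -5
python3 -c "
from h import *
print(ctrl.get_obs()['tool_pos'])"
```

```text
tool_pos: [0.6842, -0.0271, 0.1426]
orientation: [-179.9, -0.1, 180.0]
force: [0.5, 0.0, 0.6]
opening: 0.065
gripper_force: 30.0
tool_pos: [0.6863, -0.0266, 0.145]
orientation: [180.0, 0.3, 180.0]
force: [0.1, -0.1, -0.6]
opening: 0.0653
gripper_force: 30.0
[ 0.68632397 -0.02658442  0.14495566]
```

```bash
python3 -m creep '[{"grip":1,"delta_pos":[0,0,0.1],"rotation":[0,0,0]},{"grip":1,"delta_pos":[0,0,0.2],"rotation":[0,0,0]},{"grip":1,"delta_pos":[0,0,0.25],"rotation":[0,0,0]},{"grip":1,"delta_pos":[0,0,0.25],"rotation":[0,0,0]},{"grip":1,"delta_pos":[0,0,0.25],"rotation":[0,0,0]}]'|tail -5
python3 -m creep '[{"grip":1,"delta_pos":[0,0,0],"rotation":[0,0,0]},{"grip":1,"delta_pos":[0,0,0],"rotation":[0,0,0]}]'|tail -5
```

```text
tool_pos: [0.6849, -0.0268, 0.1174]
orientation: [-180.0, 0.0, 180.0]
force: [0.5, 0.2, -0.6]
opening: 0.0649
gripper_force: 30.0
tool_pos: [0.6851, -0.0267, 0.1181]
orientation: [180.0, 0.1, 180.0]
force: [0.5, -0.6, -0.7]
opening: 0.0649
gripper_force: 30.0
```

```bash
python3 -m creep '[{"grip":1,"delta_pos":[0,0,0.03],"rotation":[0,0,0]},{"grip":1,"delta_pos":[0,0,0.055],"rotation":[0,0,0]},{"grip":1,"delta_pos":[0,0,0.07],"rotation":[0,0,0]},{"grip":1,"delta_pos":[0,0,0.07],"rotation":[0,0,0]}]'|tail -5
python3 -m creep '[{"grip":0,"delta_pos":[0,0,0],"rotation":[0,0,0]},{"grip":0,"delta_pos":[0,0,0],"rotation":[0,0,0]},{"grip":0,"delta_pos":[0,0,0],"rotation":[0,0,0]},{"grip":0,"delta_pos":[0,0,0],"rotation":[0,0,0]},{"grip":0,"delta_pos":[0,0,-0.3],"rotation":[0,0,0]}]'|tail -5
python3 -m creep '[{"grip":0,"delta_pos":[0,0,-0.4],"rotation":[0,0,0]},{"grip":0,"delta_pos":[0,0,-0.9],"rotation":[0,0,0]},{"grip":0,"delta_pos":[-0.3,0,-1],"rotation":[0,0,0]},{"grip":0,"delta_pos":[-0.66,0,-1],"rotation":[0,0,0]},{"grip":0,"delta_pos":[-0.66,0,-1],"rotation":[0,0,0]}]'|tail -5
python3 - <<'E'
from meas import *
s=snap('wrist');s['fish']=True;h,g,d=masks(s)
o=ctrl.get_obs();print(o['tool_pos'],o['clock'])
u,v=proj(s,[.6855,-.0266,.096]).astype(int);print(u,v)
print(h[v-60:v+61:6,u,1:].tolist(),h[v,u-66:u+67:6,1:].tolist())
np.save('crop.npy',s['color'])
E
```

```text
tool_pos: [0.6849, -0.0267, 0.1113]
orientation: [180.0, 0.1, 180.0]
force: [-1.9, 0.6, 3.5]
opening: 0.065
gripper_force: 30.0
tool_pos: [0.6822, -0.0269, 0.1364]
orientation: [-180.0, -0.4, 179.9]
force: [0.9, 1.0, 0.4]
opening: 0.0875
gripper_force: 0.0
tool_pos: [0.7535, -0.0267, 0.2396]
orientation: [180.0, 0.1, 180.0]
force: [0.1, 0.3, -1.5]
opening: 0.0876
gripper_force: 0.0
[ 0.75177201 -0.02677391  0.23909588] 36.25
318 147
[[26, 129], [28, 128], [18, 140], [5, 195], [6, 179], [7, 178], [25, 92], [20, 91], [25, 91], [22, 92], [17, 91], [25, 92], [19, 92], [25, 93], [7, 175], [7, 177], [7, 178], [5, 192], [21, 134], [24, 128], [25, 123]] [[5, 54], [24, 96], [24, 96], [15, 101], [7, 139], [7, 116], [7, 176], [20, 89], [22, 92], [20, 91], [22, 92], [17, 91], [22, 94], [19, 92], [22, 94], [8, 165], [7, 183], [7, 182], [4, 188], [25, 130], [25, 134], [16, 93], [9, 81]]
```

```bash
cat >> meas.py <<'E'
def hub(s,X,r=26):
    h,g,d=masks(s);u,v=proj(s,X).astype(int)
    m=((h[...,2]<100)&(h[...,1]>13)&(h[...,1]<60))
    return circ(s,m,(u-r,v-r,u+r,v+r),X[2])
E
python3 - <<'E'
from meas import *
s=load('wrist')
print(hub(s,[.6855,-.0266,.096],30))
h,g,d=masks(s);u,v=proj(s,[.6855,-.0266,.09]).astype(int)
print(circ(s,(h[...,1]<12)&(h[...,2]>105),(u-60,v-50,u+60,v+50),.09))
E
```

```text
(array([ 0.6843, -0.027 ]), 0.0352, array([ 0.6844, -0.0271], dtype=float32))
(array([ 0.6854, -0.0265]), 0.0734, array([ 0.6851, -0.0266], dtype=float32))
```

```bash
for i in 1 2; do python3 -m creep '[{"grip":0,"delta_pos":[0.2,-0.5,0],"rotation":[0,0,0]},{"grip":0,"delta_pos":[0.5,-0.985,0],"rotation":[0,0,0]},{"grip":0,"delta_pos":[0.5,-0.985,0],"rotation":[0,0,0]}]'|grep tool; done
python3 - <<'E'
from meas import *
s=snap('wrist');s['fish']=True;h,g,d=masks(s)
o=ctrl.get_obs();print(o['tool_pos'],o['joint_pos'])
print(hub(s,[.6495,-.2243,.008],22));u,v=proj(s,[.6495,-.2243,.008]).astype(int)
print(circ(s,g,(u-38,v-38,u+38,v+38),.008))
t=snap('top');h,g,d=masks(t)
print('stub top',rect(t,(h[...,1]<60)&(h[...,2]>110),(450,160,480,192),.012))
print('pedal top',rect(t,d,(450,128,512,188),.022))
for p in [(456,184),(470,172)]: print(np.round(onz(t,*p,.012),4))
E
```

```text
tool_pos: [0.6979, -0.1288, 0.2409]
tool_pos: [0.6477, -0.2271, 0.241]
[ 0.64801195 -0.22694663  0.24107233] [-3.08287629e+00  2.18445068e+01  1.64547655e+00 -5.51258747e-03
 -6.97448089e+01 -8.71261575e+01]Traceback (most recent call last):
  File "<stdin>", line 4, in <module>
  File "meas.py", line 22, in hub
    return circ(s,m,(u-r,v-r,u+r,v+r),X[2])
  File "meas.py", line 12, in circ
    c=seg(mask,box)[:,0,:]
      ~~~^^^^^^^^^^
  File "meas.py", line 6, in seg
    return max(c,key=cv2.contourArea)
ValueError: max() iterable argument is empty
```

Run:
```python
from meas import *
s=load('wrist');h,g,d=masks(s)
u,v=proj(s,[.6495,-.2243,.008]).astype(int);print(u,v)
print(h[v,u-40:u+41:5,1:].tolist())
print(circ(s,g,(u-40,v-40,u+40,v+40),.008))
print('hub',circ(s,(h[...,1]<60)&(h[...,2]<135),(u-22,v-22,u+22,v+22),.008))
s2=(h[...,1]<60)&(h[...,2]>110)
b=(100,140,u-42,300)
try: print('stub',rect(s,s2,b,.012))
except Exception as e: print(e)
t=snap('top');h,g,d=masks(t)
for n,m,bx,z in [('stub top',(h[...,1]<60)&(h[...,2]>100),(452,160,480,192),.012),('pedal top',h[...,2]<70,(455,128,512,188),.022)]:
    try: print(n,rect(t,m,bx,z))
    except Exception as e: print(n,e)
for p in [(456,184),(470,172)]: print(np.round(onz(t,*p,.012),4))
```

```text
320 216
[[106, 195], [106, 195], [104, 191], [7, 192], [8, 197], [8, 99], [8, 101], [8, 99], [3, 101], [5, 99], [8, 101], [5, 186], [5, 199], [86, 131], [105, 189], [106, 190], [105, 189]]
(array([ 0.6499, -0.2256]), 0.0594, array([ 0.6495, -0.2259], dtype=float32))
hub (array([ 0.6501, -0.2256]), 0.0316, array([ 0.6501, -0.2258], dtype=float32))
stub (array([ 0.661 , -0.3144]), array([0.0141, 0.0538]), 44.1)
stub top (array([ 0.6643, -0.321 ]), array([0.0121, 0.0359]), 44.2)
pedal top (array([ 0.6999, -0.3513]), array([0.1136, 0.1187]), 87.3)
[ 0.6396 -0.2935  0.012 ]
[ 0.6666 -0.3255  0.012 ]
```

```bash
python3 -m creep '[{"grip":0.18,"delta_pos":[-0.02,0.012,0],"rotation":[0,0,0]},{"grip":0.18,"delta_pos":[-0.02,0.012,0.4],"rotation":[0,0,0]},{"grip":0.18,"delta_pos":[-0.02,0.012,0.8],"rotation":[0,0,0]},{"grip":0.18,"delta_pos":[-0.02,0.012,1],"rotation":[0,0,0]},{"grip":0.18,"delta_pos":[-0.02,0.012,1],"rotation":[0,0,0]}]'|tail -5
python3 -m creep '[{"grip":0.18,"delta_pos":[0,0,0.4],"rotation":[0,0,0]},{"grip":0.18,"delta_pos":[0,0,0.8],"rotation":[0,0,0]},{"grip":0.18,"delta_pos":[0,0,0.85],"rotation":[0,0,0]},{"grip":0.18,"delta_pos":[0,0,0.85],"rotation":[0,0,0]},{"grip":0.18,"delta_pos":[0,0,0.85],"rotation":[0,0,0]}]'|tail -5
python3 -m creep '[{"grip":0.18,"delta_pos":[0,0,0],"rotation":[0,0,0]}]'|tail -5
```

```text
tool_pos: [0.6514, -0.2205, 0.1365]
orientation: [179.9, -0.3, -179.9]
force: [-1.8, 0.3, -0.2]
opening: 0.0721
gripper_force: 0.0
tool_pos: [0.6549, -0.2224, 0.0583]
orientation: [-180.0, 0.3, -180.0]
force: [0.0, 0.2, 0.1]
opening: 0.0718
gripper_force: 0.0
tool_pos: [0.6546, -0.2225, 0.0584]
orientation: [-180.0, 0.3, -180.0]
force: [-0.1, 0.3, 0.1]
opening: 0.0722
gripper_force: 0.0
```

```bash
python3 -m creep '[{"grip":0.18,"delta_pos":[0.046,-0.032,0],"rotation":[0,0,0]},{"grip":0.18,"delta_pos":[0.046,-0.032,0.2],"rotation":[0,0,0]},{"grip":0.18,"delta_pos":[0.046,-0.032,0.33],"rotation":[0,0,0]},{"grip":0.18,"delta_pos":[0.046,-0.032,0.348],"rotation":[0,0,0]},{"grip":0.18,"delta_pos":[0.046,-0.032,0.348],"rotation":[0,0,0]}]'|tail -5
python3 -m creep '[{"grip":1,"delta_pos":[0,0,0],"rotation":[0,0,0]},{"grip":1,"delta_pos":[0,0,0],"rotation":[0,0,0]},{"grip":1,"delta_pos":[0,0,0],"rotation":[0,0,0]},{"grip":1,"delta_pos":[0,0,0],"rotation":[0,0,0]},{"grip":1,"delta_pos":[0,0,0],"rotation":[0,0,0]}]'|tail -5
python3 -c "
from h import *
print(ctrl.get_obs()['tool_pos'])"
```

```text
tool_pos: [0.6483, -0.2259, 0.0223]
orientation: [-180.0, 0.1, -180.0]
force: [-4.4, 0.9, 10.1]
opening: 0.0716
gripper_force: 5.1
tool_pos: [0.6493, -0.226, 0.0224]
orientation: [-180.0, 0.2, -180.0]
force: [-0.7, 0.9, 8.1]
opening: 0.0571
gripper_force: 30.9
[ 0.64930225 -0.22595276  0.02236388]
```

```bash
python3 -m creep '[{"grip":1,"delta_pos":[0,0,-0.3],"rotation":[0,0,0]},{"grip":1,"delta_pos":[0,0,-0.7],"rotation":[0,0,0]},{"grip":1,"delta_pos":[0,0,-1],"rotation":[0,0,0]},{"grip":1,"delta_pos":[0,0,-1],"rotation":[0,0,0]}]'|tail -4
for i in 1 2; do python3 -m creep '[{"grip":1,"delta_pos":[-0.05,0.2,-0.25],"rotation":[0,0,0]},{"grip":1,"delta_pos":[-0.17,0.6,-0.25],"rotation":[0,0,0]},{"grip":1,"delta_pos":[-0.17,0.98,-0.25],"rotation":[0,0,0]},{"grip":1,"delta_pos":[-0.17,0.98,-0.25],"rotation":[0,0,0]},{"grip":1,"delta_pos":[-0.17,0.98,-0.25],"rotation":[0,0,0]}]'|grep -E "tool|force"; done
python3 -m creep '[{"grip":1,"delta_pos":[0,0,0.1],"rotation":[0,0,0]},{"grip":1,"delta_pos":[0,0,0.25],"rotation":[0,0,0]},{"grip":1,"delta_pos":[0,0,0.3],"rotation":[0,0,0]},{"grip":1,"delta_pos":[0,0,0.3],"rotation":[0,0,0]},{"grip":1,"delta_pos":[0,0,0.3],"rotation":[0,0,0]}]'|tail -5
python3 -m creep '[{"grip":1,"delta_pos":[0,0,0],"rotation":[0,0,0]}]'|tail -5
```

```text
orientation: [-179.9, 0.5, -180.0]
force: [0.3, -1.0, 0.7]
opening: 0.0573
gripper_force: 30.0
tool_pos: [0.6649, -0.1268, 0.1454]
force: [-0.7, -1.3, -0.4]
gripper_force: 30.0
tool_pos: [0.682, -0.0298, 0.1704]
force: [-0.4, 0.0, -0.8]
gripper_force: 30.0
tool_pos: [0.6823, -0.0302, 0.1406]
orientation: [-180.0, 0.0, 180.0]
force: [0.4, 1.0, -0.8]
opening: 0.057
gripper_force: 30.0
tool_pos: [0.6826, -0.0299, 0.1413]
orientation: [180.0, 0.1, 180.0]
force: [0.2, -0.0, -0.8]
opening: 0.0572
gripper_force: 30.0
```

```bash
python3 -m creep '[{"grip":1,"delta_pos":[-0.02,0.032,0.05],"rotation":[0,0,0]},{"grip":1,"delta_pos":[-0.02,0.032,0.12],"rotation":[0,0,0]},{"grip":1,"delta_pos":[-0.02,0.032,0.18],"rotation":[0,0,0]},{"grip":1,"delta_pos":[-0.02,0.032,0.18],"rotation":[0,0,0]},{"grip":1,"delta_pos":[-0.02,0.032,0.18],"rotation":[0,0,0]}]'|tail -5
python3 -m creep '[{"grip":1,"delta_pos":[0,0,0.02],"rotation":[0,0,0]},{"grip":1,"delta_pos":[0,0,0.042],"rotation":[0,0,0]},{"grip":1,"delta_pos":[0,0,0.048],"rotation":[0,0,0]},{"grip":1,"delta_pos":[0,0,0.048],"rotation":[0,0,0]}]'|tail -5
```

```text
tool_pos: [0.6841, -0.0265, 0.1225]
orientation: [-180.0, 0.0, 180.0]
force: [-1.2, 0.1, -0.3]
opening: 0.0572
gripper_force: 30.0
tool_pos: [0.6844, -0.0265, 0.1184]
orientation: [180.0, 0.1, 180.0]
force: [-0.5, -0.2, 1.4]
opening: 0.0569
gripper_force: 31.1
```

```bash
python3 -m creep '[{"grip":0,"delta_pos":[0,0,0],"rotation":[0,0,0]},{"grip":0,"delta_pos":[0,0,0],"rotation":[0,0,0]},{"grip":0,"delta_pos":[0,0,0],"rotation":[0,0,0]},{"grip":0,"delta_pos":[0,0,0],"rotation":[0,0,0]},{"grip":0,"delta_pos":[0,0,-0.3],"rotation":[0,0,0]}]'|tail -5
python3 -m creep '[{"grip":0,"delta_pos":[0,0,-0.4],"rotation":[0,0,0]},{"grip":0,"delta_pos":[0,0,-0.9],"rotation":[0,0,0]},{"grip":0,"delta_pos":[-0.3,0,-0.9],"rotation":[0,0,0]},{"grip":0,"delta_pos":[-0.66,0,-0.9],"rotation":[0,0,0]},{"grip":0,"delta_pos":[-0.66,0,-0.9],"rotation":[0,0,0]}]'|tail -5
python3 - <<'E'
from meas import *
s=snap('wrist');s['fish']=True;h,g,d=masks(s)
o=ctrl.get_obs();print(o['tool_pos'],o['clock'])
u,v=proj(s,[.6850,-.0268,.104]).astype(int);print(u,v)
print(h[v-54:v+55:6,u,1:].tolist(),h[v,u-54:u+55:6,1:].tolist())
print('hub',circ(s,(h[...,2]<110)&(h[...,1]<60),(u-26,v-26,u+26,v+26),.104))
E
```

```text
tool_pos: [0.6815, -0.0268, 0.1438]
orientation: [-180.0, -0.4, 179.9]
force: [1.1, 0.7, 0.1]
opening: 0.0865
gripper_force: 0.0
tool_pos: [0.7527, -0.0266, 0.2366]
orientation: [-180.0, 0.0, 180.0]
force: [1.5, 0.5, -0.8]
opening: 0.0877
gripper_force: 0.0
[ 0.7510509  -0.02662145  0.23631514] 43.0
318 148
[[26, 127], [17, 151], [5, 196], [6, 122], [9, 177], [6, 177], [25, 92], [19, 92], [22, 92], [22, 93], [22, 93], [25, 92], [25, 92], [7, 175], [7, 180], [7, 104], [5, 167], [11, 157], [24, 128]] [[21, 96], [11, 140], [6, 137], [5, 104], [7, 114], [8, 125], [23, 90], [25, 92], [20, 91], [22, 93], [24, 94], [20, 90], [19, 93], [6, 180], [7, 177], [6, 167], [4, 191], [19, 146], [27, 133]]
hub (array([ 0.6851, -0.0268]), 0.0311, array([ 0.6849, -0.0267], dtype=float32))
```

```bash
for i in 1 2 3 4; do python3 -m creep '[{"grip":0,"delta_pos":[0.4,-0.2,0],"rotation":[0,0,0]},{"grip":0,"delta_pos":[0.82,-0.41,0],"rotation":[0,0,0]},{"grip":0,"delta_pos":[0.82,-0.41,0],"rotation":[0,0,0]}]'|grep tool; done
python3 -m creep '[{"grip":0,"delta_pos":[0,0,0],"rotation":[0,0,0]},{"grip":0,"delta_pos":[0,0,0],"rotation":[0,0,0]}]'|grep tool
python3 - <<'E'
from meas import *
s=snap('wrist');s['fish']=True;h,g,d=masks(s)
o=ctrl.get_obs();print(o['tool_pos'],o['clock'])
u,v=proj(s,[.424,-.192,.008]).astype(int);print(u,v)
print(h[v,u-36:u+37:6,1:].tolist())
print(circ(s,g,(u-36,v-36,u+36,v+36),.008))
print('hub',circ(s,(h[...,1]<60)&(h[...,2]<135),(u-20,v-20,u+20,v+20),.008))
E
```

```text
tool_pos: [0.6628, -0.0696, 0.2383]
tool_pos: [0.5811, -0.1102, 0.2386]
tool_pos: [0.4994, -0.1508, 0.2383]
tool_pos: [0.4178, -0.1914, 0.238]
tool_pos: [0.4227, -0.1903, 0.2381]
[ 0.42284386 -0.19015504  0.2378747 ] 44.45
316 216
[[105, 167], [106, 166], [98, 112], [7, 172], [6, 89], [8, 90], [6, 88], [11, 91], [5, 108], [6, 174], [81, 167], [105, 178], [106, 180]]
(array([ 0.4236, -0.1926]), 0.0511, array([ 0.4235, -0.192 ], dtype=float32))
hub (array([ 0.424 , -0.1927]), 0.0277, array([ 0.4241, -0.1927], dtype=float32))
```

```bash
python3 -m creep '[{"grip":0,"delta_pos":[-0.012,-0.024,0.4],"rotation":[0,0,0]},{"grip":0,"delta_pos":[-0.012,-0.024,0.8],"rotation":[0,0,0]},{"grip":0,"delta_pos":[-0.012,-0.024,1],"rotation":[0,0,0]},{"grip":0,"delta_pos":[-0.012,-0.024,1],"rotation":[0,0,0]}]'|grep tool
python3 -m creep '[{"grip":0,"delta_pos":[0,0,0.4],"rotation":[0,0,0]},{"grip":0,"delta_pos":[0,0,0.8],"rotation":[0,0,0]},{"grip":0,"delta_pos":[0,0,0.8],"rotation":[0,0,0]},{"grip":0,"delta_pos":[0,0,0.8],"rotation":[0,0,0]},{"grip":0,"delta_pos":[0,0,0.8],"rotation":[0,0,0]}]'|grep tool
```

```text
tool_pos: [0.4221, -0.1923, 0.1348]
tool_pos: [0.4255, -0.1929, 0.0599]
```

Down 36.5 mm to about 0.0234, then close.

```bash
python3 -m creep '[{"grip":0,"delta_pos":[0.012,0.003,0.15],"rotation":[0,0,0]},{"grip":0,"delta_pos":[0.012,0.003,0.33],"rotation":[0,0,0]},{"grip":0,"delta_pos":[0.012,0.003,0.365],"rotation":[0,0,0]},{"grip":0,"delta_pos":[0.012,0.003,0.365],"rotation":[0,0,0]},{"grip":0,"delta_pos":[0.012,0.003,0.365],"rotation":[0,0,0]}]'|tail -5
python3 -m creep '[{"grip":1,"delta_pos":[0,0,0],"rotation":[0,0,0]},{"grip":1,"delta_pos":[0,0,0],"rotation":[0,0,0]},{"grip":1,"delta_pos":[0,0,0],"rotation":[0,0,0]},{"grip":1,"delta_pos":[0,0,0],"rotation":[0,0,0]},{"grip":1,"delta_pos":[0,0,0],"rotation":[0,0,0]}]'|grep open
python3 -m creep '[{"grip":1,"delta_pos":[0,0,0],"rotation":[0,0,0]},{"grip":1,"delta_pos":[0,0,0],"rotation":[0,0,0]},{"grip":1,"delta_pos":[0,0,0],"rotation":[0,0,0]}]'|tail -5
```

```text
tool_pos: [0.4236, -0.1925, 0.0228]
orientation: [180.0, 0.2, -180.0]
force: [0.7, 0.7, 0.9]
opening: 0.0876
gripper_force: 0.0
opening: 0.0534
tool_pos: [0.4236, -0.1926, 0.0223]
orientation: [-180.0, 0.2, -180.0]
force: [-0.0, 0.3, 6.5]
opening: 0.0488
gripper_force: 31.0
```

```bash
python3 -m creep '[{"grip":1,"delta_pos":[0,0,-0.3],"rotation":[0,0,0]},{"grip":1,"delta_pos":[0,0,-0.7],"rotation":[0,0,0]},{"grip":1,"delta_pos":[0,0,-1],"rotation":[0,0,0]},{"grip":1,"delta_pos":[0,0,-1],"rotation":[0,0,0]}]'|tail -4
for i in 1 2 3; do python3 -m creep '[{"grip":1,"delta_pos":[-0.3,0.15,-0.15],"rotation":[0,0,0]},{"grip":1,"delta_pos":[-0.6,0.4,-0.25],"rotation":[0,0,0]},{"grip":1,"delta_pos":[-0.87,0.553,-0.25],"rotation":[0,0,0]},{"grip":1,"delta_pos":[-0.87,0.553,-0.25],"rotation":[0,0,0]}]'|grep -E "tool|force"; done
python3 -m creep '[{"grip":1,"delta_pos":[0,0,0.2],"rotation":[0,0,0]},{"grip":1,"delta_pos":[0,0,0.5],"rotation":[0,0,0]},{"grip":1,"delta_pos":[0,0,0.5],"rotation":[0,0,0]},{"grip":1,"delta_pos":[0,0,0.5],"rotation":[0,0,0]},{"grip":1,"delta_pos":[0,0,0.5],"rotation":[0,0,0]}]'|tail -5
```

```text
orientation: [-180.0, 0.5, -180.0]
force: [-0.2, 0.0, -0.1]
opening: 0.0487
gripper_force: 30.0
tool_pos: [0.5123, -0.1357, 0.1462]
force: [-1.5, 1.4, -0.8]
gripper_force: 30.0
tool_pos: [0.5986, -0.0804, 0.1707]
force: [-0.6, 0.1, -1.5]
gripper_force: 30.0
tool_pos: [0.6849, -0.0253, 0.1951]
force: [-0.1, 0.1, -0.8]
gripper_force: 30.0
tool_pos: [0.6838, -0.027, 0.1481]
orientation: [180.0, 0.2, 180.0]
force: [0.6, 0.4, 0.2]
opening: 0.0488
gripper_force: 30.0
```

```bash
python3 -m creep '[{"grip":1,"delta_pos":[-0.01,0,0.06],"rotation":[0,0,0]},{"grip":1,"delta_pos":[-0.01,0,0.12],"rotation":[0,0,0]},{"grip":1,"delta_pos":[-0.01,0,0.17],"rotation":[0,0,0]},{"grip":1,"delta_pos":[-0.01,0,0.17],"rotation":[0,0,0]},{"grip":1,"delta_pos":[-0.01,0,0.17],"rotation":[0,0,0]}]'|tail -5
python3 -m creep '[{"grip":1,"delta_pos":[0,0,0.02],"rotation":[0,0,0]},{"grip":1,"delta_pos":[0,0,0.04],"rotation":[0,0,0]},{"grip":1,"delta_pos":[0,0,0.048],"rotation":[0,0,0]},{"grip":1,"delta_pos":[0,0,0.048],"rotation":[0,0,0]}]'|tail -5
```

```text
tool_pos: [0.6842, -0.0267, 0.1294]
orientation: [180.0, 0.0, 180.0]
force: [0.2, 0.3, -1.1]
opening: 0.0486
gripper_force: 30.0
tool_pos: [0.6846, -0.0266, 0.1264]
orientation: [180.0, 0.1, -180.0]
force: [-2.6, 1.3, 7.7]
opening: 0.0488
gripper_force: 33.7
```

```bash
python3 -m creep '[{"grip":0,"delta_pos":[0,0,-0.005],"rotation":[0,0,0]},{"grip":0,"delta_pos":[0,0,-0.005],"rotation":[0,0,0]},{"grip":0,"delta_pos":[0,0,-0.005],"rotation":[0,0,0]},{"grip":0,"delta_pos":[0,0,-0.005],"rotation":[0,0,0]},{"grip":0,"delta_pos":[0,0,-0.3],"rotation":[0,0,0]}]'|tail -5
python3 -m creep '[{"grip":0,"delta_pos":[0,0,-0.4],"rotation":[0,0,0]},{"grip":0,"delta_pos":[0,0,-0.8],"rotation":[0,0,0]},{"grip":0,"delta_pos":[-0.3,0,-0.8],"rotation":[0,0,0]},{"grip":0,"delta_pos":[-0.66,0,-0.8],"rotation":[0,0,0]},{"grip":0,"delta_pos":[-0.66,0,-0.8],"rotation":[0,0,0]}]'|tail -5
python3 - <<'E'
from meas import *
s=snap('wrist');s['fish']=True;h,g,d=masks(s)
o=ctrl.get_obs();print(o['tool_pos'],o['clock'])
u,v=proj(s,[.6850,-.0268,.112]).astype(int);print(u,v)
print(h[v-54:v+55:6,u,1:].tolist(),h[v,u-54:u+55:6,1:].tolist())
print('hub',circ(s,(h[...,2]<110)&(h[...,1]<60),(u-22,v-22,u+22,v+22),.112))
E
```

```text
tool_pos: [0.6815, -0.0269, 0.1502]
orientation: [-180.0, -0.4, 179.9]
force: [-0.6, 0.4, -0.0]
opening: 0.0832
gripper_force: 0.0
tool_pos: [0.7526, -0.0268, 0.2329]
orientation: [-180.0, 0.0, 180.0]
force: [-0.6, -0.6, -1.5]
opening: 0.0877
gripper_force: 0.0
[ 0.75103042 -0.02679592  0.23266709] 50.7
318 149
[[28, 128], [6, 216], [6, 167], [9, 171], [7, 180], [6, 180], [19, 92], [20, 90], [22, 93], [22, 93], [22, 91], [22, 91], [14, 128], [9, 175], [9, 173], [7, 116], [5, 169], [13, 154], [24, 127]] [[24, 96], [7, 140], [8, 128], [7, 105], [9, 116], [7, 117], [18, 69], [20, 91], [22, 91], [22, 93], [23, 90], [22, 93], [22, 92], [9, 178], [6, 176], [8, 152], [4, 182], [10, 197], [25, 131]]
hub (array([ 0.6845, -0.0273]), 0.0275, array([ 0.6846, -0.0272], dtype=float32))
```

```bash
for i in 1 2 3 4; do python3 -m creep '[{"grip":0,"delta_pos":[0.36,-0.4,0],"rotation":[0,0,0]},{"grip":0,"delta_pos":[0.73,-0.785,0],"rotation":[0,0,0]},{"grip":0,"delta_pos":[0.73,-0.785,0],"rotation":[0,0,0]}]'|grep tool; done
for i in 1 2 3; do python3 -m creep '[{"grip":0,"delta_pos":[0,0,0],"rotation":[0,0,-0.352]},{"grip":0,"delta_pos":[0,0,0],"rotation":[0,0,-0.352]},{"grip":0,"delta_pos":[0,0,0],"rotation":[0,0,-0.352]},{"grip":0,"delta_pos":[0,0,0],"rotation":[0,0,-0.352]},{"grip":0,"delta_pos":[0,0,0],"rotation":[0,0,-0.352]}]' | grep -E "tool|ori"; done
python3 - <<'E'
from meas import *
print(ctrl.get_obs()['tool_pos'],ctrl.get_obs()['orientation'],ctrl.get_obs()['clock'])
t=snap('top');h,g,d=masks(t)
def tr(n,f):
    try: print(n,f())
    except Exception as e: print(n,e)
tr('bar handle',lambda:rect(t,h[...,2]<60,(215,235,250,308),.019));tr('blade',lambda:rect(t,g,(222,200,246,256),.014))
tr('cover',lambda:rect(t,g&(h[...,2]>75),(100,225,200,335),.029))
tr('mat+cover',lambda:rect(t,(h[...,2]<60)|(g&(h[...,2]>75)),(100,225,200,335),.003))
s=snap('scene');h,g,d=masks(s)
tr('cover scene',lambda:rect(s,g&(h[...,2]>75),(420,250,510,345),.029))
tr('mat scene',lambda:rect(s,(h[...,2]<60)|(g&(h[...,2]>75)),(415,250,515,345),.003))
E
```

```text
tool_pos: [0.6733, -0.1082, 0.2351]
tool_pos: [0.6002, -0.1864, 0.2352]
tool_pos: [0.5275, -0.2644, 0.2349]
tool_pos: [0.4549, -0.3426, 0.2346]
tool_pos: [0.4583, -0.3402, 0.2344]
orientation: [-180.0, 0.1, -148.2]
tool_pos: [0.4582, -0.3403, 0.2344]
orientation: [-179.9, 0.0, -116.7]
tool_pos: [0.4581, -0.3404, 0.2344]
orientation: [-179.9, 0.0, -85.2]
[ 0.45812141 -0.34042231  0.23439393] [-1.79930083e+02  1.03867737e-02 -8.51640187e+01] 53.4
bar handle (array([0.4507, 0.1684]), array([0.0046, 0.0661]), 88.4)
blade (array([0.5405, 0.1775]), array([0.0194, 0.1131]), 85.7)
cover (array([0.4287, 0.3544]), array([0.105 , 0.1375]), 89.7)
mat+cover (array([0.4456, 0.3522]), array([0.1489, 0.1776]), 86.0)
cover scene (array([0.4386, 0.3582]), array([0.1023, 0.1278]), 89.6)
mat scene (array([0.4491, 0.3561]), array([0.1512, 0.1877]), 85.9)
```

```bash
python3 -m creep '[{"grip":0,"delta_pos":[0.016,-0.005,0.4],"rotation":[0,0,0]},{"grip":0,"delta_pos":[0.016,-0.005,0.8],"rotation":[0,0,0]},{"grip":0,"delta_pos":[0.016,-0.005,1],"rotation":[0,0,0]},{"grip":0,"delta_pos":[0.016,-0.005,1],"rotation":[0,0,0]}]'|grep tool
python3 -m creep '[{"grip":0,"delta_pos":[0,0,0.3],"rotation":[0,0,0]},{"grip":0,"delta_pos":[0,0,0.47],"rotation":[0,0,0]},{"grip":0,"delta_pos":[0,0,0.47],"rotation":[0,0,0]},{"grip":0,"delta_pos":[0,0,0.47],"rotation":[0,0,0]}]'|tail -5
for i in 1 2; do python3 -m creep '[{"grip":1,"delta_pos":[0,0,0],"rotation":[0,0,0]},{"grip":1,"delta_pos":[0,0,0],"rotation":[0,0,0]},{"grip":1,"delta_pos":[0,0,0],"rotation":[0,0,0]},{"grip":1,"delta_pos":[0,0,0],"rotation":[0,0,0]},{"grip":1,"delta_pos":[0,0,0],"rotation":[0,0,0]}]'|tail -5;done
python3 -m creep '[{"grip":1,"delta_pos":[0,0,0],"rotation":[0,0,0]},{"grip":1,"delta_pos":[0,0,0],"rotation":[0,0,0]}]'|tail -5
```

```text
tool_pos: [0.4569, -0.3413, 0.1313]
tool_pos: [0.4597, -0.3426, 0.0889]
orientation: [-179.9, -0.0, -85.0]
force: [1.9, -0.0, -0.3]
opening: 0.0876
gripper_force: 0.0
tool_pos: [0.4589, -0.3422, 0.0877]
orientation: [-179.9, -0.0, -85.0]
force: [-0.3, 1.5, -0.5]
opening: 0.053
gripper_force: 0.0
tool_pos: [0.4593, -0.3422, 0.0875]
orientation: [-179.9, -0.0, -85.0]
force: [2.3, 2.5, -4.2]
opening: 0.014
gripper_force: 30.0
tool_pos: [0.4593, -0.3421, 0.0874]
orientation: [-179.9, -0.0, -85.0]
force: [3.8, 1.2, -2.4]
opening: 0.0139
gripper_force: 30.0
```

```bash
for i in 1 2 3; do python3 -m creep '[{"grip":1,"delta_pos":[0,0,0],"rotation":[0,0,0.08]},{"grip":1,"delta_pos":[0,0,0],"rotation":[0,0,0.16]},{"grip":1,"delta_pos":[0,0,0],"rotation":[0,0,0.24]},{"grip":1,"delta_pos":[0,0,0],"rotation":[0,0,0.32]},{"grip":1,"delta_pos":[0,0,0],"rotation":[0,0,0.335]}]'|grep -E "ori|force"; done
python3 -m creep '[{"grip":1,"delta_pos":[0,0,0],"rotation":[0,0,0.01]},{"grip":1,"delta_pos":[0,0,0],"rotation":[0,0,0.01]},{"grip":1,"delta_pos":[0,0,0],"rotation":[0,0,0]}]'|grep -E "ori|force|open"
python3 -m creep '[{"grip":0,"delta_pos":[0,0,0],"rotation":[0,0,0]},{"grip":0,"delta_pos":[0,0,0],"rotation":[0,0,0]},{"grip":0,"delta_pos":[0,0,0],"rotation":[0,0,0]},{"grip":0,"delta_pos":[0,0,-0.4],"rotation":[0,0,0]},{"grip":0,"delta_pos":[0,0,-0.9],"rotation":[0,0,0]}]'|tail -4
python3 -m creep '[{"grip":0,"delta_pos":[0,0.4,-0.4],"rotation":[0,0,0]},{"grip":0,"delta_pos":[0,0.8,-0.6],"rotation":[0,0,0]},{"grip":0,"delta_pos":[0,1,-0.6],"rotation":[0,0,0]}]'|grep tool
python3 -m creep '[{"grip":0,"delta_pos":[-0.4,0.6,0],"rotation":[0,0,0]},{"grip":0,"delta_pos":[-0.9,0.6,0],"rotation":[0,0,0]},{"grip":0,"delta_pos":[-0.9,0.6,0],"rotation":[0,0,0]}]'|grep tool
python3 - <<'E'
from meas import *
def tr(n,f):
    try: print(n,f())
    except Exception as e: print(n,e)
t=snap('top');h,g,d=masks(t)
tr('isohandle',lambda:rect(t,d,(475,235,515,290),.086))
tr('blade',lambda:rect(t,g,(222,200,246,256),.014));tr('handle',lambda:rect(t,d,(205,230,255,315),.019))
s=snap('scene');h,g,d=masks(s)
tr('bar handle scene',lambda:rect(s,h[...,2]<55,(375,245,420,300),.019));tr('blade scene',lambda:rect(s,g&(h[...,2]>80),(365,270,400,325),.014))
tr('iso scene',lambda:rect(s,h[...,2]<50,(200,170,245,215),.086))
w=snap('wrist');w['fish']=True;h,g,d=masks(w);print(ctrl.get_obs()['tool_pos'],ctrl.get_obs()['orientation'],ctrl.get_obs()['clock'])
u,v=proj(w,[.4587,-.342,.086]).astype(int);print(u,v);tr('iso wrist',lambda:rect(w,h[...,2]<58,(max(u-50,0),max(v-60,0),u+50,v+60),.086))
E
```

```text
orientation: [-179.9, 0.0, -115.3]
force: [2.0, 1.4, -0.8]
gripper_force: 30.0
orientation: [-180.0, 0.1, -145.3]
force: [1.7, 3.7, 0.4]
gripper_force: 30.0
orientation: [180.0, 0.1, -175.3]
force: [1.2, 5.4, 1.2]
gripper_force: 30.1
orientation: [180.0, 0.0, -175.0]
force: [0.5, 4.8, 0.9]
opening: 0.0135
gripper_force: 30.0
orientation: [179.9, -0.2, -175.4]
force: [2.1, -0.4, 0.4]
opening: 0.0481
gripper_force: 0.0
tool_pos: [0.4518, -0.2414, 0.2415]
tool_pos: [0.5388, -0.1737, 0.238]
isohandle (array([ 0.4547, -0.3304]), array([0.0719, 0.0326]), 6.5)
blade (array([0.5091, 0.1595]), array([0.0113, 0.0492]), 86.3)
handle (array([0.4502, 0.1971]), array([0.0281, 0.1758]), 84.6)
bar handle scene (array([0.4518, 0.1847]), array([0.0279, 0.1143]), 87.8)
blade scene (array([0.5542, 0.1807]), array([0.0154, 0.1007]), 88.1)
iso scene (array([ 0.468 , -0.3166]), array([0.0953, 0.0537]), 7.7)
[ 0.53595901 -0.17520472  0.23691187] [ 1.79989987e+02 -2.49435875e-03 -1.75332416e+02] 58.55
125 127
iso wrist (array([ 0.4587, -0.3285]), array([0.0729, 0.0392]), 6.7)
```

```bash
python3 -m creep '[{"grip":0,"delta_pos":[0,0,0],"rotation":[0,0,0]},{"grip":0,"delta_pos":[0,0,0],"rotation":[0,0,0]}]'|tail -3; python3 -c "
from plant import ctrl
print(ctrl.close_job())"
```

```text
force: [0.4, -0.3, 0.1]
opening: 0.0877
gripper_force: 0.0
the job is handed in; nothing more can be done
None
```

The job is handed in at about 59 s with every step done, though no verdict came back: isolator off, cover prised loose and laid on the rubber mat, the three sprockets present (a, b, c) stacked within about 1 mm of the axis, bar back on its cork mat, isolator on again.

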